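# Close the contact gap on a gauge with a lever jack and hold it

### The job

First slide the flat gauge's blade into the open gap of the contact stand from the front, fully home so its shoulder meets the upper contact's front face, and let it lie there on the lift plate. Then stand the lever jack on the table with its saddle squarely under the marked lift point of the plate's side tongue, and press the pump handle down so the jack lifts the plate until the gauge blade is firmly pinched in the gap. Finish while still holding the handle down with the gauge pinched; leave the hex key, the thermometer and the loose rocker switch where they are.

Things in the scene. Friction and masses are not known exactly. Their poses are not given: they have to be found in the camera images.
- stand: the contact stand, fixed to the table: grey base 110 x 110 x 10 mm with two upright guide rods (10 mm thick, at x = +30, y = +-35 mm) up to 104 mm. Origin: centre of the base's underside, on the table. Its -x side is the front, where the gap opens; its -y side is where the tongue sticks out; z up
- upper_contact: the fixed upper contact: steel block 40 mm wide (y), 50 mm deep (x), 20 mm high, its underside 78 mm above the table, on a bridge 92 mm wide between the rods. Origin: middle of its lower front edge (stand frame -5, 0, 78 mm); axes as the stand's
- gap_mouth (a point): the middle of the upper contact's lower front edge, above the mouth of the gap: +x goes into the gap. The gap below it is 12 mm high while the plate is down
- lift_plate: aluminium plate 8 mm thick, about 0.55 kg, slides up and down on the rods, falls by its weight. Down, its top is 66 mm above the table; it can rise 12 mm, or 7 mm with the blade in the gap. Main part 100 (x) x 92 (y) mm: a ledge 50 mm deep lies before the upper contact. A tongue 40 mm wide (stand x -60 to -20 mm) sticks out to y = -126 mm. Origin: underside, on the stand's axis
- lift_point (a point): the marked lift point: centre of the lower face of a round boss (16 mm across, 8 mm tall) under the tongue, at stand frame (-40, -105, 50 mm), so 50 mm above the table while the plate is down. On the tongue's top, 16 mm above it, a bolt head 3 mm high in a ring of marks shows where it is
- gauge: flat gap gauge, loose, 0.12 kg, steel: blade 35 mm long, 24 wide, 5 thick along +x; behind it a shoulder block 40 mm long, 24 wide, 18 high; on it an upright grip 16 (x) x 20 (y) mm, from 18 to 63 mm height, centred 28 mm behind the shoulder. Origin: on the underside, midway in width, at the shoulder line; z up. Home, it lies on the plate with its origin straight under gap_mouth
- jack: the lever jack, loose, about 0.7 kg: dark base plate 200 x 64 x 8 mm (x from -112 to +88 mm); on it a grey body block to grip, 40 (x) x 34 (y) mm, 74 mm tall, centred over the origin; the round saddle on a column at x = +62 mm; the handle rises to the -x end. Origin: on the base's underside below the block; z up
- saddle: the jack's saddle, a flat steel disc 36 mm across, its top 42 mm above the jack's underside while the handle is up (8 mm below the boss when set). It moves straight up 0.45 mm for every 0.01 rad of handle, at most 22 mm. Origin: centre of its top
- saddle_top (a point): centre of the saddle's top face
- pump_handle: the jack's handle, a bar with a rubber pad at the end. Origin: its pivot, in the jack's frame (-12, 0, 56 mm), turning about the jack's y axis. At rest it rises 0.45 rad towards -x; it turns down up to 0.5 rad and springs back up when let go. 4 to 8 N at the pad lift the plate from 0.18 rad on; at about 0.33 rad the gauge is pinched and the push stiffens; 12 to 15 N pinches well
- handle_pad (a point): middle of the top face of the handle's rubber pad (40 mm long, 44 mm wide, 9 mm thick), 100 mm from the pivot; about 104 mm above the table with the handle up, about 72 mm when the gauge is pinched
- hex_key: bystander: a bent hex key, 28 x 75 x 6 mm, lying near the front edge of the table
- thermo_case: bystander: a thermometer stick, 16 x 163 x 16 mm, lying in front of the water bath
- switch_1: bystander: a black rocker switch, 34 x 31 x 25 mm, to the left of the gauge
Things that resemble listed ones, but are neither listed nor needed, are in the scene too. What is shaped like the gauge but blue or brown is not meant.

How it is judged (in metres and radians):
On the way, in this order (a step that is already met when the one before it is completed fails the run):
1. the gauge lies on the lift plate with its blade in the gap to the shoulder, let go (x of gauge in the frame of gap_mouth above -0.005 m and y of gauge in the frame of gap_mouth between -0.01 and 0.01 m and z of gauge in the frame of gap_mouth between -0.015 and -0.009 m and angle between the x axis of gauge and the x axis of stand, either way round below 0.2 rad and contact force between the fingers and gauge below 0.2 N), for 0.2 s.
2. the jack stands on the table with its saddle under the lift point, the plate still down (horizontal distance between saddle_top and lift_point below 0.01 m and height (world z) of jack below 0.002 m and angle between jack's own z axis and vertical below 0.05 rad and z of lift_point in the frame of stand below 0.0515 m), for 0.2 s.
At the end, for the whole second after the job is handed in: Robot still pushes the handle (>1.5 N); jack flat on the table, saddle within 12 mm of the lift point, carries the plate (>5 N), raised 5.5 mm or more; gauge within 5 mm of home, 10 mm of the middle, 0.2 rad of straight, pinched with >3 N; robot touches neither plate nor gauge (x of gauge in the frame of gap_mouth above -0.005 m and y of gauge in the frame of gap_mouth between -0.01 and 0.01 m and angle between the x axis of gauge and the x axis of stand, either way round below 0.2 rad and z of lift_point in the frame of stand above 0.0555 m and contact force between gauge and upper_contact above 3 N and contact force between saddle and lift_plate above 5 N and horizontal distance between saddle_top and lift_point below 0.012 m and height (world z) of jack below 0.004 m and angle between jack's own z axis and vertical below 0.06 rad and contact force between each of the arm, the fingers and lift_plate below 0.2 N and contact force between the fingers and gauge below 0.2 N and contact force between any of the fingers, the arm and pump_handle above 1.5 N); the arm keeps its last pose, push and grip.
It fails at once if a bystander (hex key, thermometer, rocker switch) is shoved out of its place by more than 20 mm (distance of any of hex_key, thermo_case, switch_1 from where it was at the start of the episode above 0.02 m).
It also fails if it takes over 64 s, if anything falls off the work surface, if the arm or the gripper's body presses on something with over 40 N, if the wrist force passes 120 N, or if a joint passes its speed limit or range.

### The arm

A 6-joint arm with a two-finger parallel gripper is mounted at the origin on a cart in front of the work surface, level with it; the furniture and walls round the work are solid. World frame = base frame: x ahead of the robot, y to its left, z up, the work surface at z = 0. Lengths are in mm, angles in degrees, forces in N, time in s.
With the tool pointing down it reaches from about 300 to 850 mm from the base axis. Payload 4.2 kg.
Tool frame: the origin (TCP) lies on the centre line of the jaws, within the pads' length; the fingertips stand 11 mm ahead of it and the grasp point (between the pads) lies 8 mm behind it; z points along the fingers, y is the direction in which the jaws open and shut (so a half turn about z gives the same grasp; the last joint's range is limited). The gripper opens to 91 mm and grips with 3 to 60 N. Pads are 32 mm wide; open, the fingers measure 118 mm over their backs; the gripper's body (76 mm by 178 mm) begins 60 mm behind the grasp point.
Start: joints at [-77.235, 18.312, 89.639, -0, 72.044, -1.146], TCP at [138.244, -558.149, 224.976] pointing down, gripper open.
Joint ranges: [-177.97, 177.97], [-48.28, 115.42], [12.27, 149.76], [-77.06, 257.06], [2.81, 150.46], [-146.56, 146.56]. Speed limits (degrees/s): [147.25, 147.25, 180, 180, 180, 180].

### API

Orientations are given as [roll, pitch, yaw] about the fixed x, y, z axes, in that order (R = Rz(yaw) Ry(pitch) Rx(roll)).
In Python, from workcell import env, grab_frame gives the robot as it stands. The module is installed in compiled form; this text tells all that it offers.
- The arm moves only by the tool arm_command, never from a script. Its argument "series" is one flat list of numbers, 6 for each row, row after row: the shift along the world's x, y, z each as a share of 400 mm, from -1 to 1, then the turn, a rotation vector about the world's x, y, z each as a share of 45 degrees, from -1 to 1. A call has 1 to 20 rows; each row shifts and turns the commanded pose from where the row before left it; what a row does not reach is not made up. A row lasts 1/12 s, in which the tool goes at most 41.7 mm and 7.16 degrees, less where a joint would pass 70% of its speed; a pose out of reach is approached as far as the arm can. A call with a number of a shift or a turn outside -1 to 1 is refused whole. A call with a gripper value outside its range is refused whole. "hand" is the opening, from 0 (shut) to 1 (fully open), set as the call begins (left out, the last holds). The fingers move at their own pace and stop on an object; "newtons" is the grip in N (left out, the last holds). Time passes only in rows, so rows that do not move let the fingers close. It gives the time, the measured TCP pose, the force and the opening at its end, in the units of the state.
- env.state(): the state, without advancing time (a new reading comes with each control period).
- grab_frame(name): name is "scene" or "side" or "wrist"; returns a dict with "frame" (420x560x3 uint8, red, green, blue), "intrinsics" (3x3 intrinsics, pixels), "R" (3x3) and "t" (3): a world point X has camera coordinates R X + t; the wrist camera has in their place "tool_from_camera" (4x4, takes a point from camera to tool coordinates, whose origin is the TCP and whose axes are the flange's). Camera axes: x right, y down, z forward; pixel columns grow to the right and rows downward; lengths in mm; the calibration is good to about 2 mm. A picture is of the moment at which its call begins: read the wrist's pose just before it. There is no depth.
- env.job_done(): hands the job in, once; it reports no verdict.
The state is a dict: "time_s": time; "qpos": joint angles; "qvel": joint speeds; "effort": joint torques, N m; "ee_pos": TCP position; "ee_rot": TCP orientation; "force": force on the tool from outside, world axes, zero at the start; "torque": the same for the moment, N m; "gripper_width": finger opening in mm.
Only numpy, scipy, OpenCV 4.12 (cv2) and the standard library are available. Lean on these libraries where they do the work, as an engineer would, in place of code of your own. Each camera call takes 0.05 s, during which the arm holds its last target.

## Working session

There is one attempt and no reset: what is moved stays moved. The work goes in short steps, Python scripts to look and compute and a tool call to move; the robot and the scene stay as the last step left them, time stands still between calls to the robot, and variables do not carry over. Pictures are saved under pics/ and viewed, and the job is handed in when it is done.

Besides the shell and the picture viewer there is one more tool, called as name(argument=value, ...) on one line, values as JSON. arm_command: Moves the arm, as the interface text tells. Shift numbers are shares of 400 mm and turn numbers shares of 45 degrees, none past 1 either way. Its arguments: {"type":"object","properties":{"series":{"type":"array"},"hand":{"type":"number"},"newtons":{"type":"number"}},"required":["series"]}

```bash
mkdir -p pics; cat > h.py <<'E'
import numpy as np, cv2, json
from workcell import env, grab_frame
def snap(n,fn):
    f=grab_frame(n); cv2.imwrite('pics/'+fn,f['frame'][:,:,::-1]); return f
E
python3 - <<'E'
from h import *
import pickle
print(env.state())
for n in ['scene','side','wrist']:
    s=env.state(); f=snap(n,n+'0.png'); f['state']=s; pickle.dump(f,open(n+'0.pkl','wb'))
    print(n,{k:np.round(v,3).tolist() for k,v in f.items() if k not in('frame','state')})
E
```

```text
{'time_s': 0.0, 'qpos': array([-7.72342715e+01,  1.83529904e+01,  8.97080168e+01, -8.47741160e-04,
        7.20456478e+01, -1.14635397e+00]), 'qvel': array([ 0.04383078, -0.00860985, -0.04689221,  0.01877733,  0.04870767,
        0.02427336]), 'effort': array([-3.54222087e-03, -4.12455511e+01, -2.31973618e+01,  7.22528505e-02,
        4.58552234e-02, -1.57769723e-04]), 'ee_pos': array([ 138.12845109, -557.63864885,  224.0958502 ]), 'ee_rot': array([-1.79893350e+02, -1.32796236e-03,  1.39123433e+01]), 'force': array([ 0.31571701, -0.30851756, -0.10968239]), 'torque': array([ 0.05841426, -0.02525057, -0.03696748]), 'gripper_width': 90.94713891911226}
scene {'intrinsics': [[506.858, 0.0, 276.826], [0.0, 506.858, 218.678], [0.0, 0.0, 1.0]], 'R': [[-0.862, 0.507, -0.009], [0.366, 0.61, -0.703], [-0.351, -0.609, -0.711]], 't': [519.918, -144.616, 2151.789]}
side {'intrinsics': [[487.305, 0.0, 283.93], [0.0, 487.305, 212.498], [0.0, 0.0, 1.0]], 'R': [[-0.923, -0.384, -0.016], [-0.241, 0.61, -0.755], [0.3, -0.693, -0.656]], 't': [543.033, 232.574, 1251.216]}
wrist {'intrinsics': [[361.778, 0.0, 278.963], [0.0, 361.778, 214.293], [0.0, 0.0, 1.0]], 'tool_from_camera': [[0.001, -0.967, -0.255, 72.08], [1.0, 0.0, 0.002, -0.282], [-0.001, -0.255, 0.967, -158.782], [0.0, 0.0, 0.0, 1.0]]}
```

View pics/scene0.png

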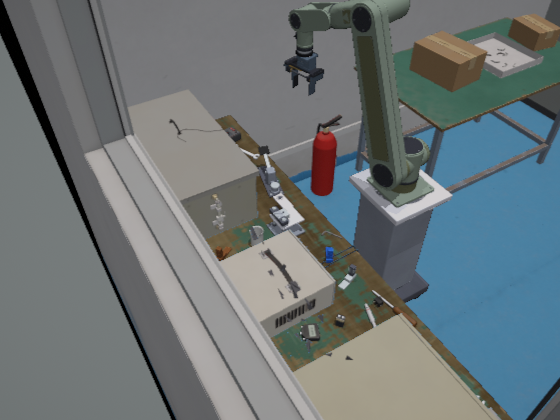

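View pics/side0.png

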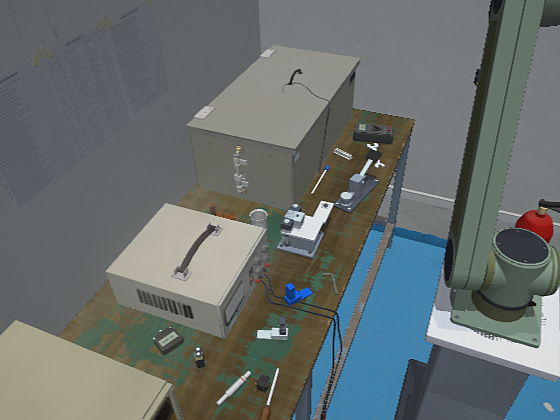

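View pics/wrist0.png

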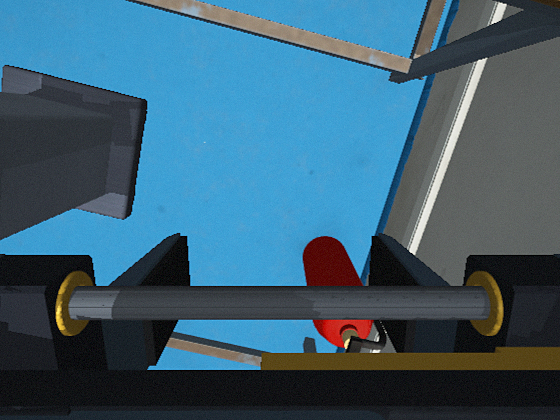

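```bash
cat >> h.py <<'E'
def crop(src,dst,x0,y0,x1,y1,k):
    im=cv2.imread('pics/'+src)[y0:y1,x0:x1]; cv2.imwrite('pics/'+dst,cv2.resize(im,None,fx=k,fy=k,interpolation=cv2.INTER_CUBIC))
def plane(f,u,v,z):
    K=np.array(f['intrinsics']);R=np.array(f['R']);t=np.array(f['t'])
    d=R.T@np.linalg.inv(K)@[u,v,1]; c=-R.T@t; return c+d*(z-c[2])/d[2]
E
python3 - <<'E'
from h import *
import pickle
crop('side0.png','s0a.png',250,120,410,260,5)
crop('side0.png','s0b.png',200,260,360,410,4)
crop('scene0.png','c0a.png',230,130,390,250,5)
f=pickle.load(open('side0.pkl','rb'))
for n,u,v in [('gauge',270,335),('blue',297,297),('stand',300,250),('jack',355,195),('switch',264,383),('hex',335,285),('thermo',320,180)]: print(n,plane(f,u,v,0).round())
E
```

```text
gauge [498. 305.   0.]
blue [480. 171.   0.]
stand [535.   7.   0.]
jack [ 459. -294.    0.]
switch [459. 427.   0.]
hex [400.  95.   0.]
thermo [ 592. -328.    0.]
```

View pics/s0a.png

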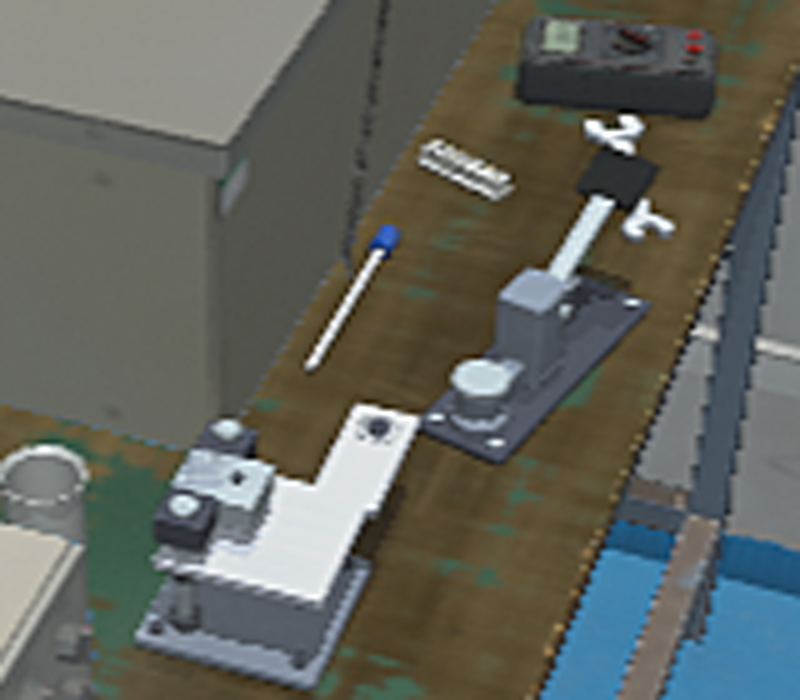

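View pics/s0b.png

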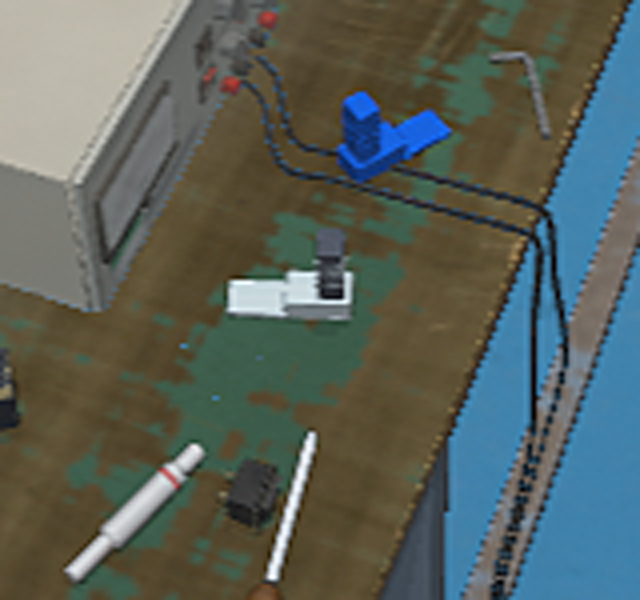

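View pics/c0a.png

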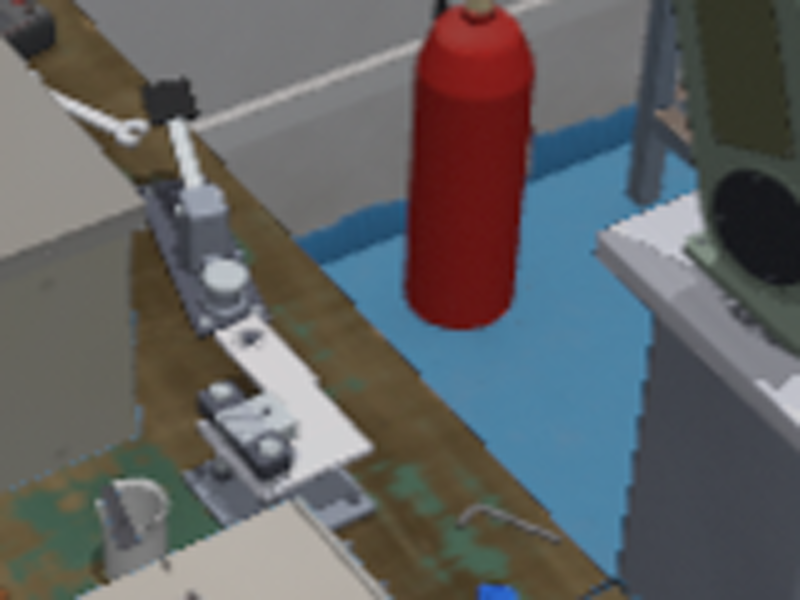

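arm_command(series=[0.073,0.064,0.028,0,0,-0.0346,0.073,0.064,0.028,0,0,-0.0346,0.073,0.064,0.028,0,0,-0.0346,0.073,0.064,0.028,0,0,-0.0346,0.073,0.064,0.028,0,0,-0.0346,0.073,0.064,0.028,0,0,-0.0346,0.073,0.064,0.028,0,0,-0.0346,0.073,0.064,0.028,0,0,-0.0346,0.073,0.064,0.028,0,0,-0.0346,0,0,0,0,0,0,0,0,0,0,0,0])

```text
time_s: 1.07
ee_pos: [402.3, -326.6, 326.0]
ee_rot: [180.0, -0.0, 0.1]
force: [-0.5, 0.1, -1.3]
gripper_width: 90.7
```

```bash
cat >> h.py <<'E'
import pickle
from scipy.spatial.transform import Rotation as Ro
def wsnap(tag):
    s=env.state(); f=snap('wrist',tag+'.png')
    T=np.eye(4); T[:3,:3]=Ro.from_euler('xyz',s['ee_rot'],degrees=True).as_matrix(); T[:3,3]=s['ee_pos']
    M=np.linalg.inv(T@np.array(f['tool_from_camera'])); f['R']=M[:3,:3]; f['t']=M[:3,3]; f['state']=s
    pickle.dump(f,open(tag+'.pkl','wb')); print(tag,s['ee_pos'].round(1),s['ee_rot'].round(2),s['time_s'],s['force'].round(2)); return f
def ld(t): return pickle.load(open(t+'.pkl','rb'))
def tri(*a):
    # a: (f,u,v)...
    A=[];b=[]
    for f,u,v in a:
        P=np.array(f['intrinsics'])@np.c_[f['R'],f['t']]
        for r in (u*P[2]-P[0],v*P[2]-P[1]): A.append(r[:3]/np.linalg.norm(r[:3])); b.append(-r[3]/np.linalg.norm(r[:3]))
    x,res,_,_=np.linalg.lstsq(np.array(A),np.array(b),rcond=None); return x.round(1)
def proj(f,X):
    c=np.array(f['R'])@X+f['t']; p=np.array(f['intrinsics'])@c; return (p[:2]/p[2]).round(1)
E
python3 -c "
from h import *
wsnap('w1')"
```

```text
w1 [ 402.3 -326.6  326. ] [ 1.7995e+02 -2.0000e-02  1.4000e-01] 1.0667 [-0.45  0.13 -1.25]
```

View pics/w1.png

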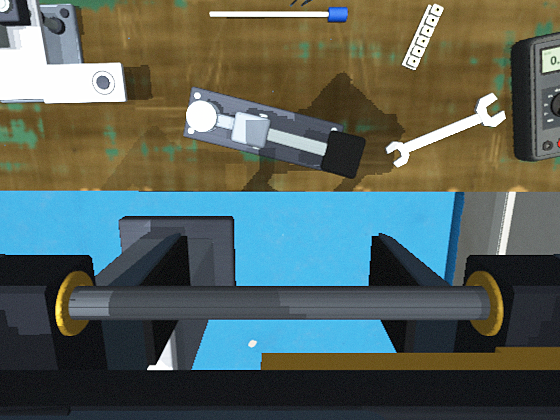

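arm_command(series=[0,0.1,0,0,0,0,0,0.1,0,0,0,0,0,0.1,0,0,0,0,0,0.1,0,0,0,0,0,0.1,0,0,0,0,0,0,0,0,0,0,0,0,0,0,0,0])

```text
time_s: 1.7
ee_pos: [400.1, -127.4, 325.5]
ee_rot: [180.0, 0.0, 0.0]
force: [-0.6, -1.2, -0.0]
gripper_width: 91.4
```

```bash
python3 -c "
from h import *
wsnap('w2')"
```

```text
w2 [ 400.1 -127.4  325.5] [1.7996e+02 4.0000e-02 1.0000e-02] 1.7 [-0.61 -1.23 -0.04]
```

View pics/w2.png

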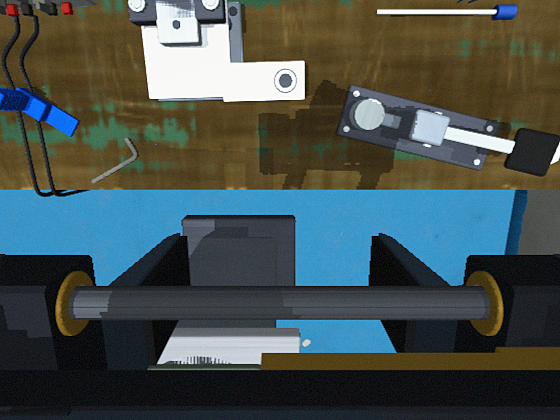

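arm_command(series=[0,0.1,0,0,0,0,0,0.1,0,0,0,0,0,0.1,0,0,0,0,0,0.1,0,0,0,0,0,0,0,0,0,0,0,0,0,0,0,0])

```text
time_s: 2.25
ee_pos: [401.4, 32.0, 325.4]
ee_rot: [179.9, 0.0, -0.0]
force: [0.1, -0.7, -0.3]
gripper_width: 90.9
```

```bash
python3 -c "
from h import *
wsnap('w3')"
```

```text
w3 [401.4  32.  325.4] [ 1.7994e+02  5.0000e-02 -1.0000e-02] 2.25 [ 0.07 -0.74 -0.26]
```

View pics/w3.png

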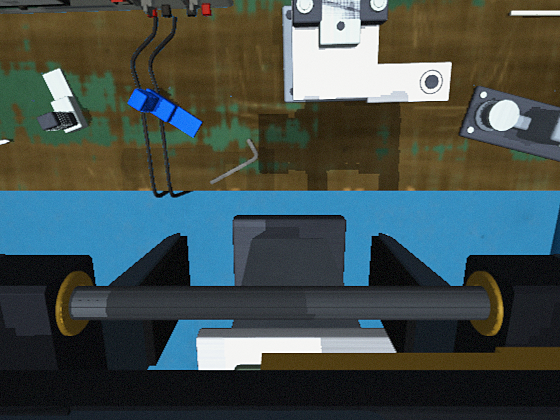

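arm_command(series=[0.01,0.1,0,0,0,0,0.01,0.1,0,0,0,0,0.01,0.1,0,0,0,0,0.01,0.1,0,0,0,0,0.01,0.1,0,0,0,0,0.01,0.1,0,0,0,0,0,0,0,0,0,0,0,0,0,0,0,0])

```text
time_s: 2.97
ee_pos: [426.7, 271.3, 324.7]
ee_rot: [179.9, 0.1, -0.2]
force: [-0.4, -0.7, 0.5]
gripper_width: 91.1
```

```bash
python3 -c "
from h import *
wsnap('w4')
crop('w4.png','w4c.png',160,40,400,200,3.3)
crop('w3.png','w3c.png',20,50,220,190,4)
crop('w3.png','w3d.png',270,0,470,120,4)
crop('w2.png','w2d.png',120,0,320,120,4)
"
```

```text
w4 [426.7 271.3 324.7] [ 1.7988e+02  7.0000e-02 -1.7000e-01] 2.9667 [-0.36 -0.71  0.51]
```

View pics/w4.png

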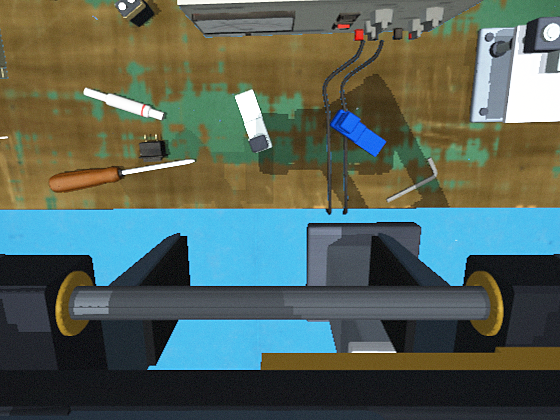

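View pics/w3c.png

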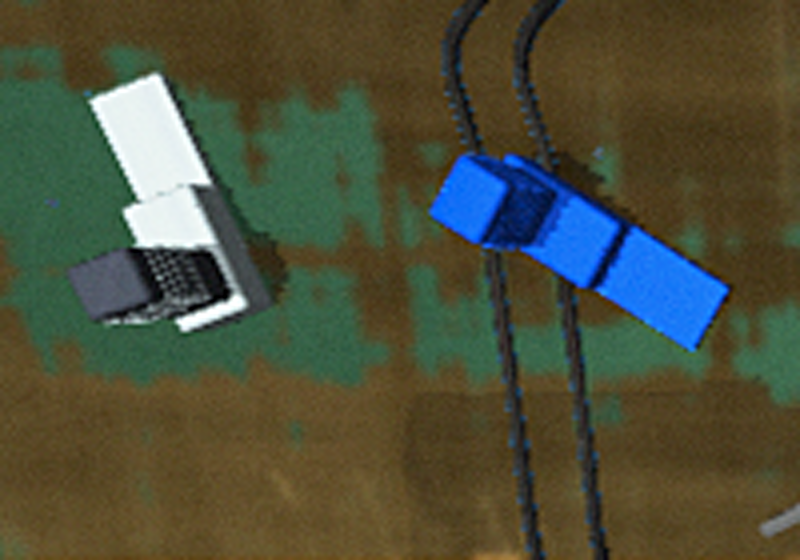

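View pics/w3d.png

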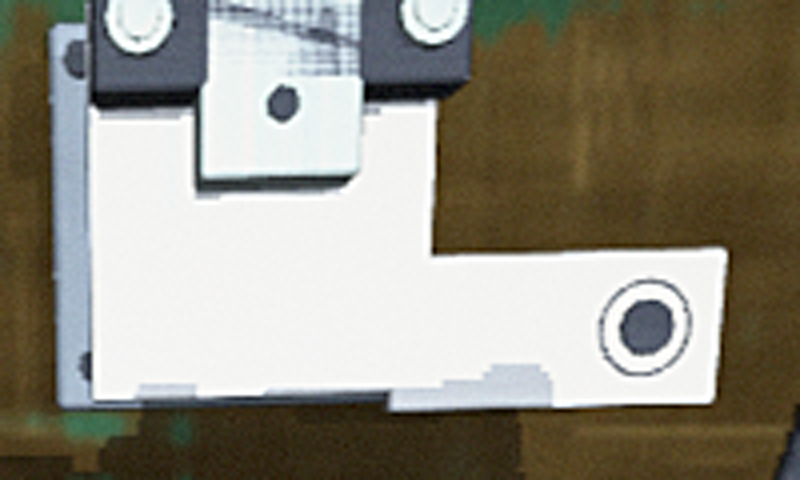

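View pics/w2d.png

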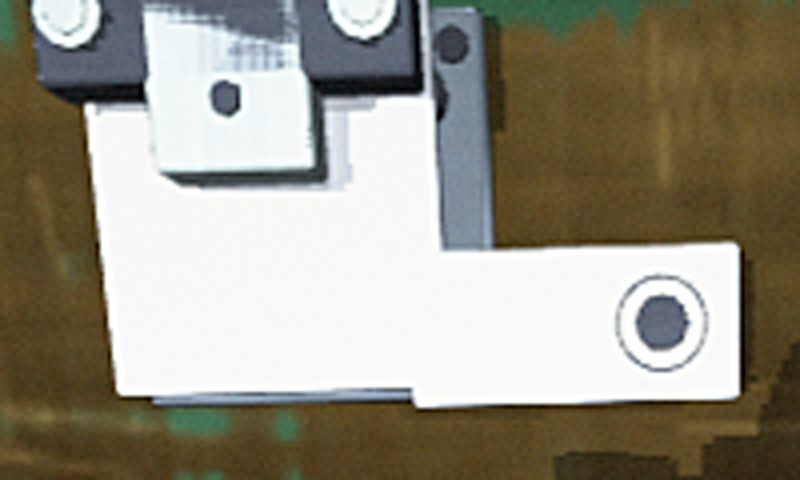

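```bash
python3 -c "
from h import *
crop('w4.png','w4c.png',210,70,310,165,8)
crop('w1.png','w1c.png',170,70,370,190,4)
crop('w2.png','w2c.png',330,70,560,190,3.4)
"
```

```text
(no output)
```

View pics/w4c.png

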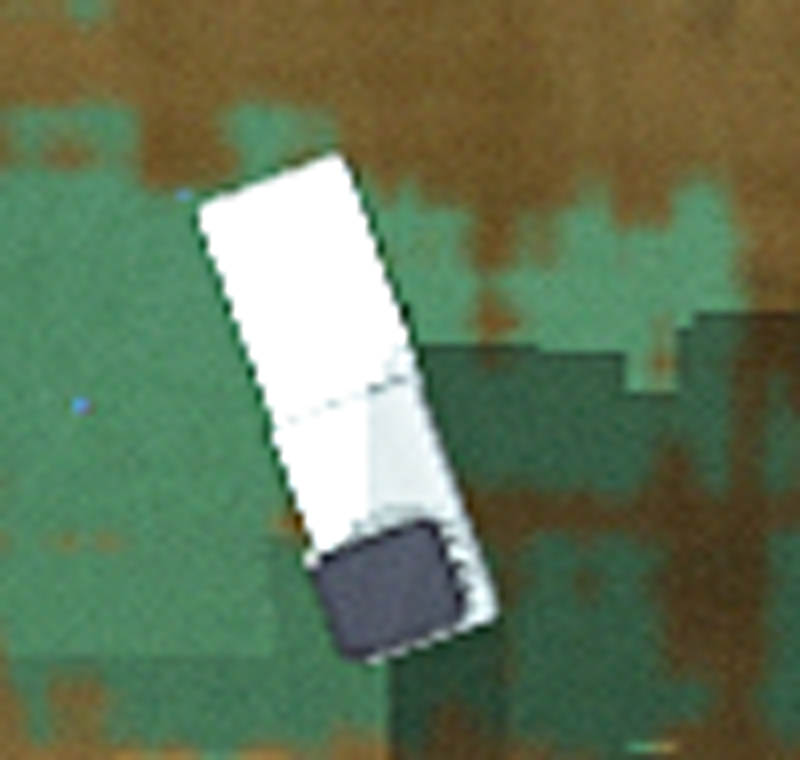

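View pics/w1c.png

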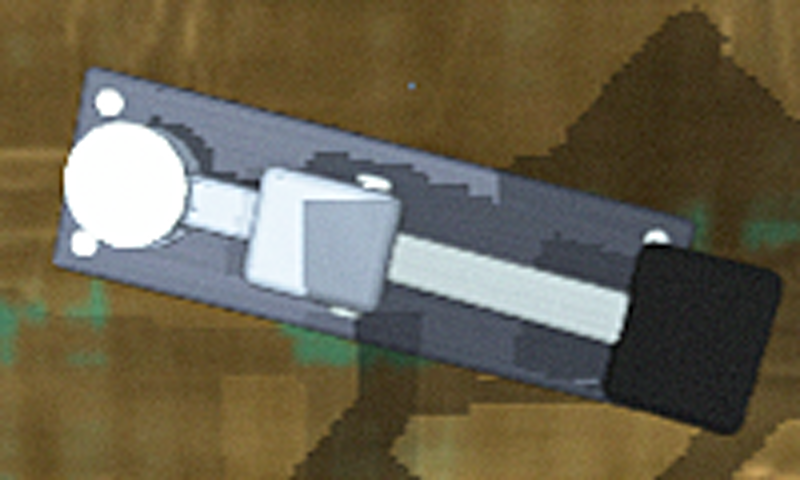

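View pics/w2c.png

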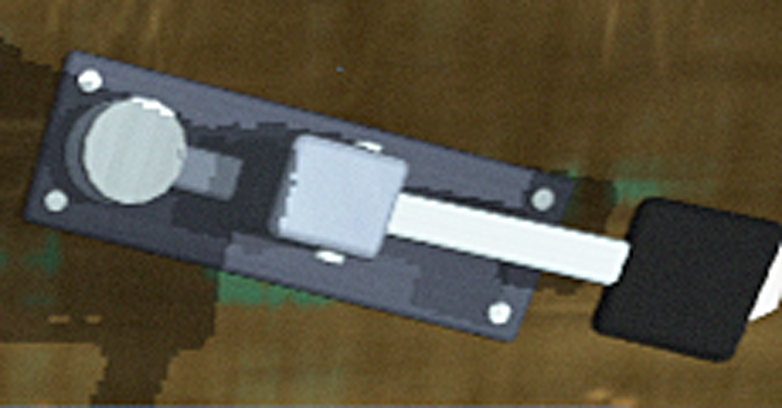

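```bash
python3 - <<'E'
from h import *
w1,w2,w3,w4=map(ld,['w1','w2','w3','w4'])
P={'contactTL':((w3,319.5,44.5),(w2,160.5,43)),'contactTR':((w3,360,44.5),(w2,198,43)),
'bolt':((w3,431.5,81.5),(w2,285.25,80.75)),'plFL':((w3,293.75,99.5),(w2,149.5,98.2)),
'tgFR':((w3,448.2,100.7),(w2,304.5,99.5)),'tgRR':((w3,451.2,62.5),(w2,304.5,60.7)),
'saddle':((w1,201.25,116.25),(w2,369.7,114.1)),'block':((w1,250.9,129.75),(w2,430,127.9)),
'jcorn+':((w1,192,87),(w2,350.6,85.3)),'jcorn-':((w1,183.2,136.2),(w2,337.35,134.1)),
'pad':((w1,342.8,153.8),(w2,531.7,151.5)),
'grip':((w4,258.9,143.75),(w3,48,121.25)),'tipL':((w4,234.75,95.6),(w3,42.5,75)),'tipR':((w4,252.75,89.1),(w3,59.5,68))}
R={k:tri(*v) for k,v in P.items()}
for k,v in R.items(): print(k,v, 'resid',[ (proj(f,v)-[a,b]).round(1).tolist() for f,a,b in P[k]])
def yaw(a,b): d=R[b]-R[a]; return np.degrees(np.arctan2(d[1],d[0])).round(2)
print('stand yaw tongue', yaw('tgFR','tgRR'), 'front', yaw('plFL','tgFR')+90,'contact',yaw('contactTL','contactTR')+90)
print('jack',yaw('block','saddle'),yaw('pad','saddle'),yaw('jcorn+','jcorn-')+90)
print('gauge',yaw('tipL','tipR')+90, yaw('grip','tipL'))
E
```

```text
contactTL [545.5  -9.   90. ] resid [[0.0, 0.1], [0.0, 0.0]]
contactTR [544.2 -48.   97.5] resid [[0.0, 0.0], [0.0, 0.0]]
bolt [ 512.6 -134.5   66.7] resid [[0.0, 0.3], [0.1, -0.2]]
plFL [494.1  15.2  65.2] resid [[0.1, 0.0], [0.0, 0.0]]
tgFR [ 493.  -155.9   64.8] resid [[0.0, 0.0], [0.0, 0.0]]
tgRR [ 533.  -155.3   62.8] resid [[0.0, -0.3], [0.0, 0.2]]
saddle [ 477.5 -234.9   41.2] resid [[0.1, -0.2], [0.0, 0.2]]
block [ 462.7 -295.6   71.2] resid [[0.0, 0.1], [0.0, 0.0]]
jcorn+ [ 513.  -217.6    4.6] resid [[0.0, 0.0], [0.0, 0.0]]
jcorn- [ 452.9 -203.2    6.6] resid [[0.0, -0.2], [0.0, 0.3]]
pad [ 439.1 -394.4   98.7] resid [[0.0, 0.0], [0.1, 0.1]]
grip [470.8 293.5  59.7] resid [[0.0, 0.2], [0.1, -0.2]]
tipL [526.6 326.    3.2] resid [[-0.1, 0.4], [0.1, -0.5]]
tipR [534.4 303.    4.3] resid [[-0.1, 0.3], [0.1, -0.3]]
stand yaw tongue 0.86 front -0.37000000000000455 contact -1.9099999999999966
jack 76.3 76.46 256.53
gauge 18.730000000000004 30.22
```

arm_command(series=[0.0184,0.0093,-0.085,0,0,0.072,0.0184,0.0093,-0.085,0,0,0.072,0.0184,0.0093,-0.085,0,0,0.072,0.0184,0.0093,-0.085,0,0,0.072,0.0184,0.0093,-0.085,0,0,0.072,0.0184,0.0093,-0.085,0,0,0.072,0,0,0,0,0,0,0,0,0,0,0,0], hand=0.6)

```text
time_s: 3.68
ee_pos: [469.3, 291.7, 121.0]
ee_rot: [179.9, 0.2, 19.1]
force: [0.7, -0.2, 0.5]
gripper_width: 54.8
```

```bash
python3 -c "
from h import *
wsnap('w5')"
```

```text
w5 [469.3 291.7 121. ] [179.92   0.23  19.06] 3.6833 [ 0.66 -0.2   0.45]
```

View pics/w5.png

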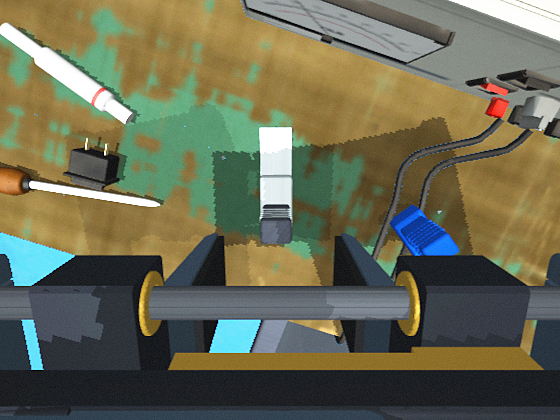

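```bash
python3 -c "
from h import *
crop('w5.png','w5c.png',220,110,340,260,5)
w5=ld('w5');w4=ld('w4')
print(plane(w5,276,232,62),plane(w5,276,176,12), plane(w5,276,127,5)); print(tri((w5,276,232),(w4,258.9,143.75)))"
```

```text
[471.48027399 294.24935622  62.        ] [497.56863699 303.4899911   12.        ] [530.92861365 315.00635167   5.        ]
[470.8 293.8  59.2]
```

View pics/w5c.png

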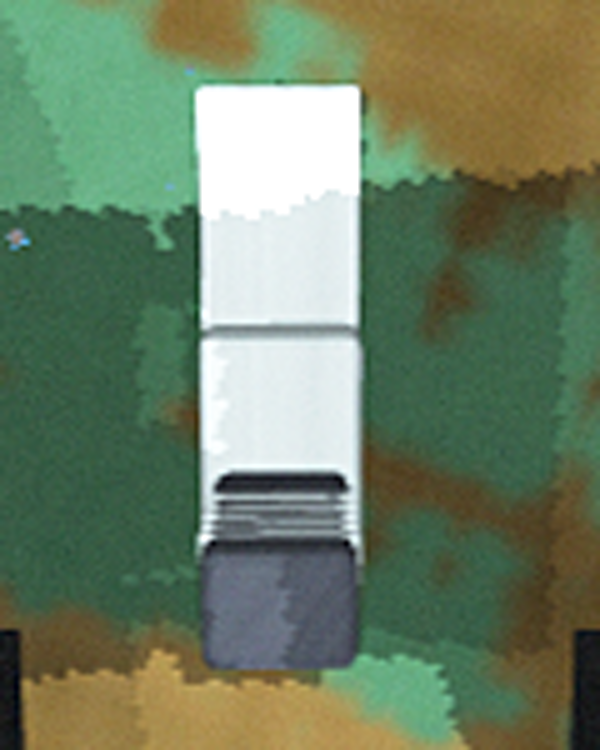

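arm_command(series=[0.0025,0.003,-0.069,0,0,0,0.0025,0.003,-0.069,0,0,0,0,0,-0.069,0,0,0,0,0,0,0,0,0,0,0,0,0,0,0])

```text
time_s: 4.15
ee_pos: [471.9, 296.7, 40.7]
ee_rot: [-180.0, -0.1, 19.3]
force: [0.3, -0.2, 0.8]
gripper_width: 54.8
```

arm_command(series=[0,0,0,0,0,0,0,0,0,0,0,0,0,0,0,0,0,0,0,0,0,0,0,0,0,0,0,0,0,0,0,0,0,0,0,0], hand=0, newtons=25)

```text
time_s: 4.65
ee_pos: [471.5, 297.0, 39.6]
ee_rot: [180.0, -0.1, 19.3]
force: [-0.7, -1.0, 4.7]
gripper_width: 20.0
```

arm_command(series=[0,0,0.04,0,0,0,0,0,0.09,0,0,0,0,0,0.09,0,0,0,0,0,0.09,0,0,0,-0.005,-0.09,0,0,0,-0.0677,-0.005,-0.09,0,0,0,-0.0677,-0.005,-0.09,0,0,0,-0.0677,-0.005,-0.09,0,0,0,-0.0677,-0.005,-0.09,0,0,0,-0.0677,-0.005,-0.09,0,0,0,-0.0677,-0.005,-0.09,0,0,0,0,0,-0.09,0,0,0,0,0,-0.09,0,0,0,0,0,0,0,0,0,0,0,0,0,0,0,0])

```text
time_s: 5.9
ee_pos: [456.9, -28.5, 162.8]
ee_rot: [-180.0, 0.0, 0.8]
force: [-0.3, 1.0, -1.0]
gripper_width: 20.0
```

```bash
python3 -c "
from h import *
wsnap('w6')
snap('side','s6.png'); crop('s6.png','s6c.png',250,150,390,270,5)"
```

```text
w6 [456.9 -28.5 162.8] [-1.7999e+02  3.0000e-02  8.2000e-01] 5.9 [-0.32  1.01 -0.96]
```

View pics/w6.png

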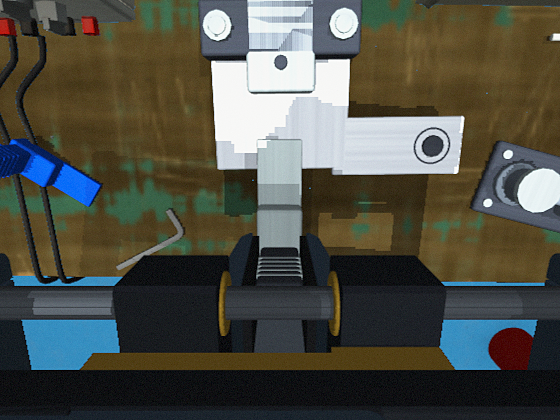

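View pics/s6c.png

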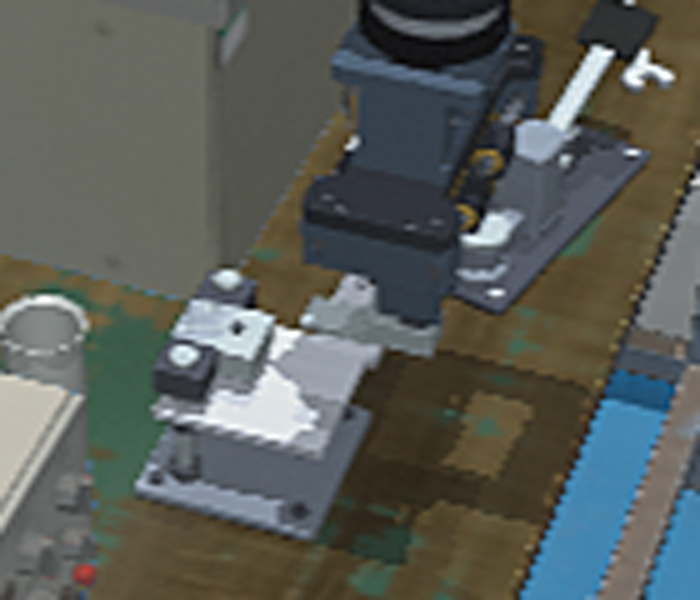

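```bash
python3 -c "
from h import *
crop('w6.png','w6c.png',200,0,360,110,5)
crop('w6.png','w6d.png',200,120,480,260,2.8)"
```

```text
(no output)
```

View pics/w6c.png

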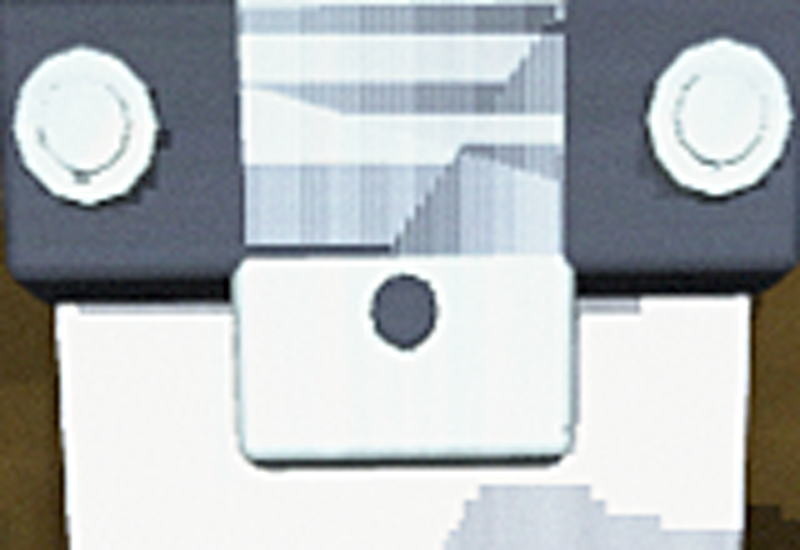

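View pics/w6d.png

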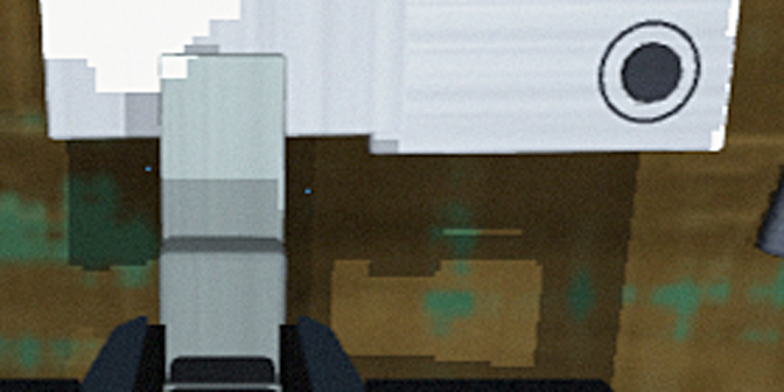

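```bash
python3 -c "
from h import *
w=ld('w6')
print(plane(w,281,92,98),plane(w,281,92.5,96))
print('tip',plane(w,279.6,139.3,128.2),'shoulder',plane(w,279.6,120+245/2.8,128.2+0),plane(w,279.6,120+238/2.8,141))
b=plane(w,200+651/2.8,120+72/2.8,68);print('bolt',b)
for r in [(83,125),(718,118)]: print(plane(w,200+r[0]/5,r[1]/5,106))
"
```

```text
[544.21535412 -28.34738863  98.        ] [544.07069975 -28.36222999  96.        ]
tip [518.60976401 -27.852813   128.2       ] shoulder [481.83270361 -28.42965414 128.2       ] [486.2716603  -28.32838204 141.        ]
bolt [ 512.64746055 -133.6879344    68.        ]
[577.57370298   7.12819986 106.        ]
[579.32109961 -61.58541645 106.        ]
```

arm_command(series=[0,0,-0.0665,0,0,0.005,0,0,-0.0665,0,0,0.005,0,0,0,0,0,0,0,0,0,0,0,0,0,0,0,0,0,0])

```text
time_s: 6.42
ee_pos: [457.8, -26.2, 110.6]
ee_rot: [180.0, -0.0, 1.6]
force: [-0.1, -0.4, -0.2]
gripper_width: 20.0
```

```bash
python3 -c "
from h import *
wsnap('w7')
snap('side','s7.png'); crop('s7.png','s7c.png',260,180,350,260,8)"
```

```text
w7 [457.8 -26.2 110.6] [ 1.8e+02 -5.0e-02  1.6e+00] 6.4167 [-0.13 -0.43 -0.24]
```

View pics/s7c.png

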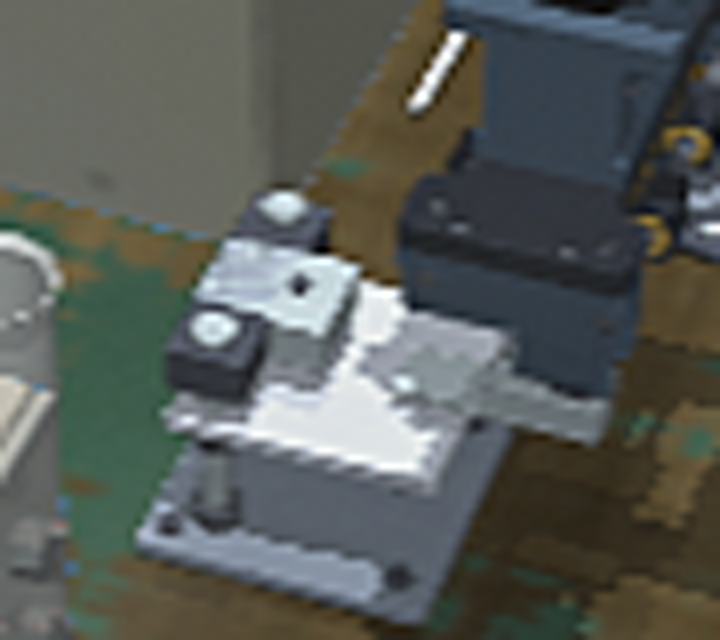

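```bash
python3 -c "
from h import *
crop('w7.png','w7c.png',200,80,360,240,4)"
```

```text
(no output)
```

View pics/w7c.png

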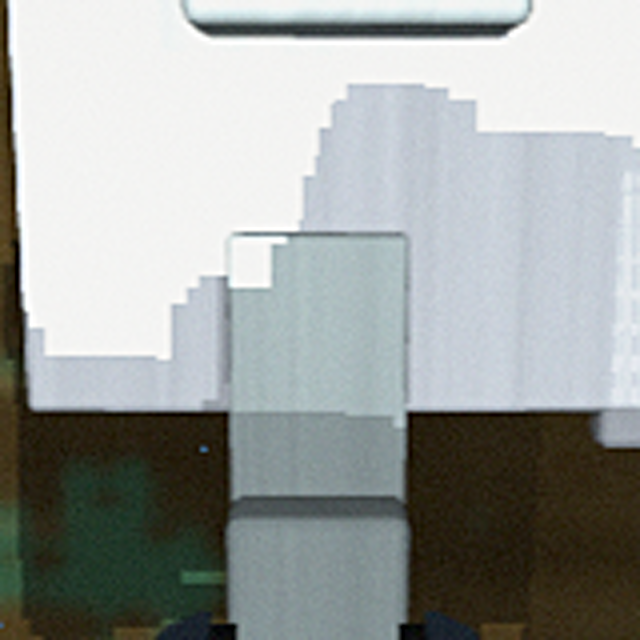

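View pics/w7.png

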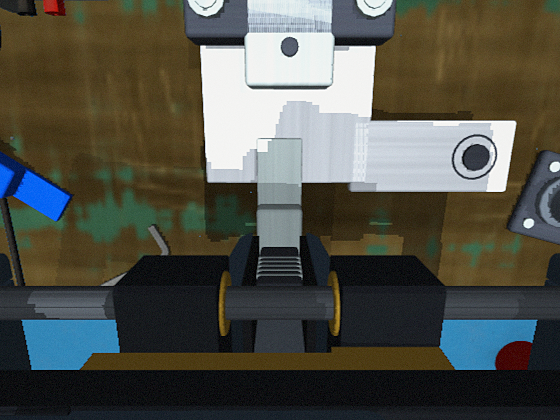

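```bash
python3 -c "
from h import *
w=ld('w7')
print(plane(w,289.5,85,98),plane(w,289.5,88.5,78),'tip',plane(w,279.5,138.5,76))
print(env.state()['ee_pos'],env.state()['ee_rot'])
"
```

```text
[544.72828501 -28.37628947  98.        ] [544.82494153 -28.95868585  78.        ] tip [520.02163636 -24.66983096  76.        ]
[458.19704505 -26.5803308  111.07564192] [ 1.79984470e+02 -1.38829377e-01  1.55904876e+00]
```

arm_command(series=[0,-0.007,-0.005,0,0,0,0.035,0,0,0,0,0,0.035,0,0,0,0,0,0.035,0,0,0,0,0,0.03,0,0,0,0,0,0,0,0,0,0,0,0,0,0,0,0,0])

```text
time_s: 7.1
ee_pos: [511.3, -30.0, 108.0]
ee_rot: [180.0, -0.0, 1.5]
force: [0.4, 0.3, -1.4]
gripper_width: 19.5
```

```bash
python3 -c "
from h import *
wsnap('w8')
crop('w8.png','w8c.png',200,80,360,240,4)"
```

```text
w8 [511.3 -30.  108. ] [179.99  -0.     1.5 ] 7.1 [ 0.37  0.31 -1.43]
```

View pics/w8c.png

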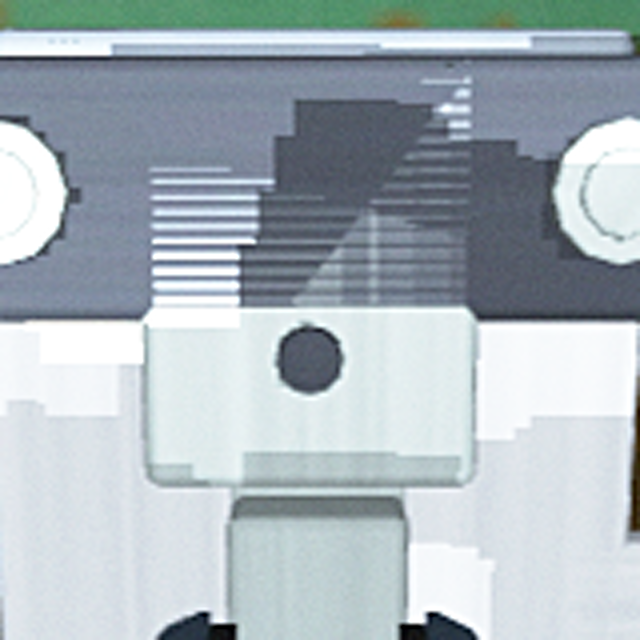

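arm_command(series=[0.006,0,0,0,0,0,0.006,0,0,0,0,0,0.002,0,0,0,0,0,0,0,0,0,0,0])

```text
time_s: 7.48
ee_pos: [516.9, -29.9, 107.9]
ee_rot: [180.0, -0.0, 1.5]
force: [-0.6, -0.2, -1.1]
gripper_width: 19.6
```

```bash
python3 -c "
from h import *
wsnap('w9')
crop('w9.png','w9c.png',200,80,360,240,4)"
```

```text
w9 [516.9 -29.9 107.9] [ 1.7999e+02 -2.0000e-02  1.5100e+00] 7.4833 [-0.65 -0.16 -1.09]
```

View pics/w9c.png

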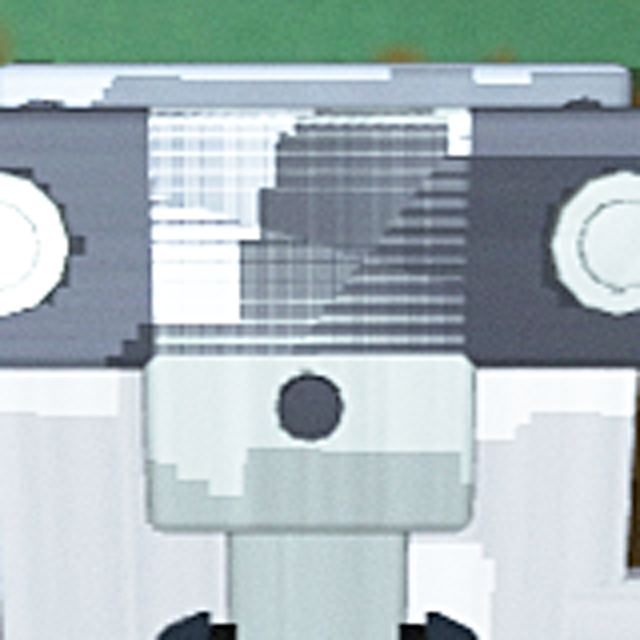

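arm_command(series=[0.003,0,0,0,0,0,0.0025,0,0,0,0,0,0,0,0,0,0,0])

```text
time_s: 7.78
ee_pos: [517.6, -29.8, 107.5]
ee_rot: [-180.0, 0.2, 1.5]
force: [-4.1, -0.4, 2.0]
gripper_width: 19.6
```

arm_command(series=[0,0,-0.004,0,0,0,0,0,0,0,0,0,0,0,0,0,0,0])

```text
time_s: 8.03
ee_pos: [517.6, -29.8, 105.7]
ee_rot: [-180.0, 0.2, 1.5]
force: [-5.1, 0.1, 0.6]
gripper_width: 19.8
```

arm_command(series=[0,0,0,0,0,0,0,0,0,0,0,0,0,0,0,0,0,0,0,0,0,0,0,0], hand=0.5)

```text
time_s: 8.37
ee_pos: [520.1, -29.8, 106.5]
ee_rot: [180.0, -0.1, 1.5]
force: [-0.1, -0.4, 0.8]
gripper_width: 43.8
```

```bash
python3 -c "
from h import *
wsnap('w10')
snap('side','s10.png'); crop('s10.png','s10c.png',260,180,350,260,8)"
```

```text
w10 [520.1 -29.8 106.5] [ 1.7999e+02 -1.3000e-01  1.5100e+00] 8.3667 [-0.1  -0.43  0.81]
```

View pics/w10.png

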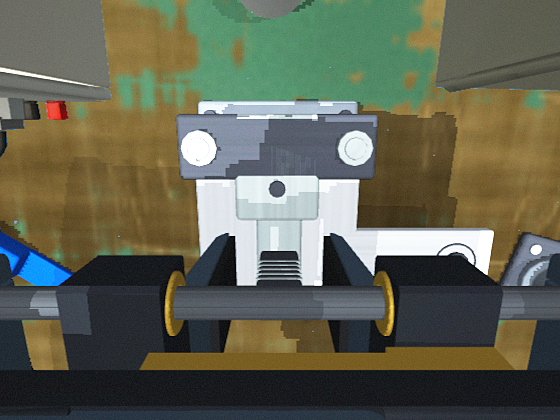

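arm_command(series=[0,0,0.05,0,0,0,0,0,0.09,0,0,0,0,0,0.09,0,0,0,0,0,0.09,0,0,0,-0.05,-0.083,0.03,0,0,0,-0.05,-0.083,0.03,0,0,0,-0.05,-0.083,0.03,0,0,0,-0.05,-0.083,0.03,0,0,0,0,0,0,0,0,0,0,0,0,0,0,0])

```text
time_s: 9.3
ee_pos: [438.7, -164.1, 283.1]
ee_rot: [179.9, -0.1, 1.3]
force: [-0.2, 0.4, 0.2]
gripper_width: 45.7
```

```bash
python3 -c "
from h import *
wsnap('w11')
snap('side','s11.png'); crop('s11.png','s11c.png',260,160,390,260,6)
crop('w11.png','w11c.png',130,0,330,150,4)"
```

```text
w11 [ 438.7 -164.1  283.1] [ 1.7995e+02 -1.5000e-01  1.2800e+00] 9.3 [-0.15  0.35  0.18]
```

View pics/w11.png

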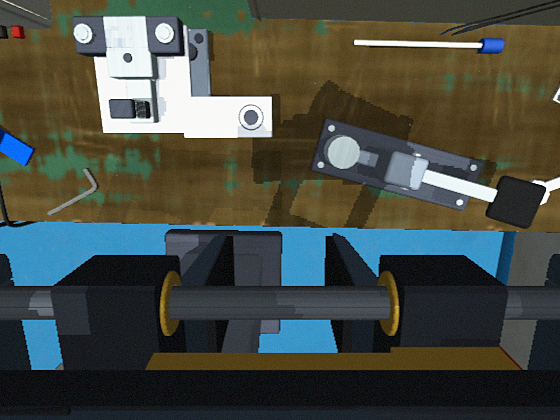

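View pics/s11c.png

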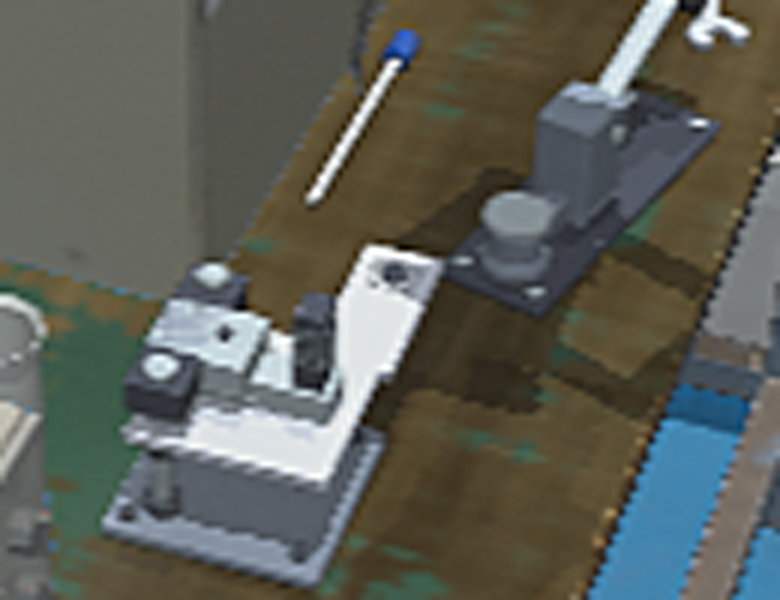

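View pics/w11c.png

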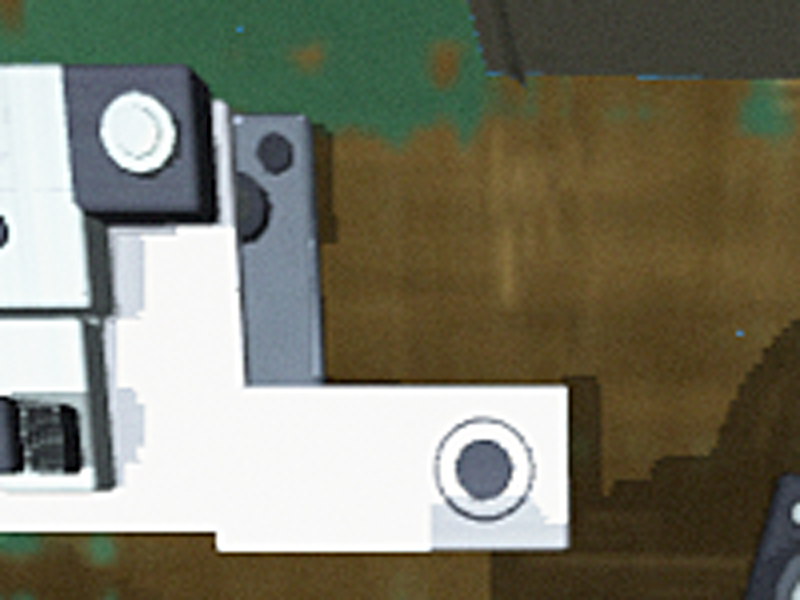

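```bash
python3 -c "
from h import *
crop('w11.png','w11d.png',310,100,560,240,3.2)
w=ld('w11'); print('bath',plane(w,400,20,0),plane(w,270,20,0)); print('bolt',plane(w,251,117.25,68))"
```

```text
bath [ 620.75152729 -294.62831178    0.        ] [ 617.34005556 -150.56723009    0.        ]
bolt [ 512.39066425 -134.86991512   68.        ]
```

View pics/w11d.png

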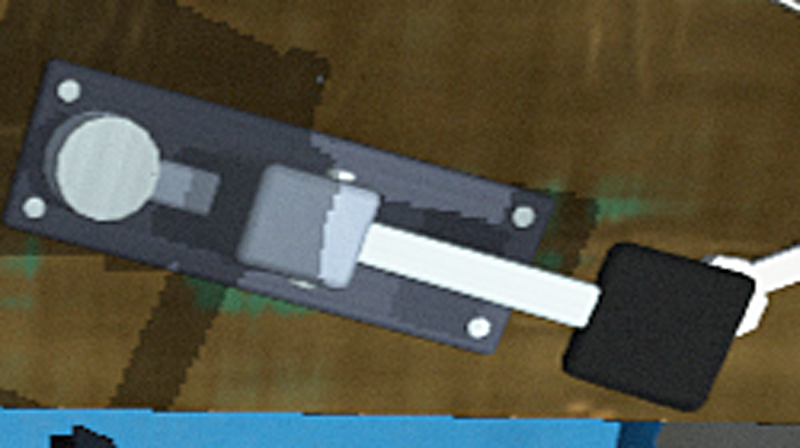

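```bash
python3 -c "
from h import *
w,w1,w2,w3=map(ld,['w11','w1','w2','w3'])
s=tri((w,343.75,152.2),(w1,201.25,116.25),(w2,369.7,114.1));b=tri((w,406.6,170.6),(w1,250.9,129.75),(w2,430,127.9))
bo=tri((w,251,117.25),(w2,285.25,80.75),(w3,431.5,81.5))
print(s,b,bo,np.degrees(np.arctan2(*(s-b)[1::-1])),np.linalg.norm((s-b)[:2]))
print(plane(w,343.75,152.2,42),plane(w,406.6,170.6,74))"
```

```text
[ 477.7 -234.9   40.9] [ 462.8 -295.6   70.7] [ 512.5 -134.6   66.4] 76.20832376019686 62.50199996800104
[ 477.94447587 -234.57033676   42.        ] [ 463.46741687 -294.16235559   74.        ]
```

arm_command(series=[0.0055,-0.0255,-0.036,0,0,0.139,0.0055,-0.0255,-0.036,0,0,0.139,0.0055,-0.0255,-0.036,0,0,0.139,0.0055,-0.0255,-0.036,0,0,0.139,0.0055,-0.0255,-0.036,0,0,0.139,0.0055,-0.0255,-0.036,0,0,0.139,0.0055,-0.0255,-0.036,0,0,0.139,0.0055,-0.0255,-0.036,0,0,0.139,0.0055,-0.0255,-0.036,0,0,0.139,0.0055,-0.0255,-0.036,0,0,0.139,0.0055,-0.0255,-0.036,0,0,0.139,0.0055,-0.0255,-0.036,0,0,0.139,0,0,0,0,0,0,0,0,0,0,0,0], hand=0.8)

```text
time_s: 10.57
ee_pos: [465.6, -283.6, 108.1]
ee_rot: [-179.8, -0.1, 76.5]
force: [1.4, 0.3, 0.5]
gripper_width: 72.6
```

```bash
python3 -c "
from h import *
wsnap('w12')
snap('side','s12.png'); crop('s12.png','s12c.png',300,120,420,220,6)"
```

```text
w12 [ 465.6 -283.6  108.1] [-1.7984e+02 -8.0000e-02  7.6480e+01] 10.5667 [1.36 0.25 0.51]
```

View pics/w12.png

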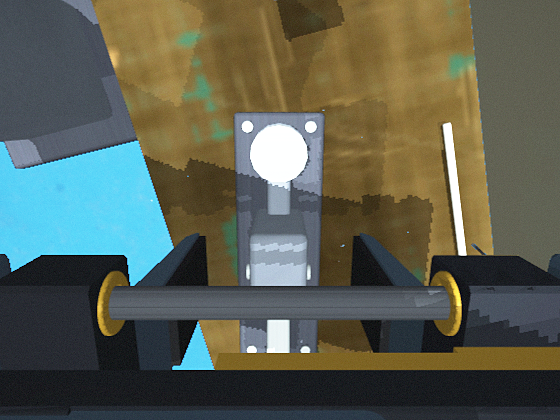

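View pics/s12c.png

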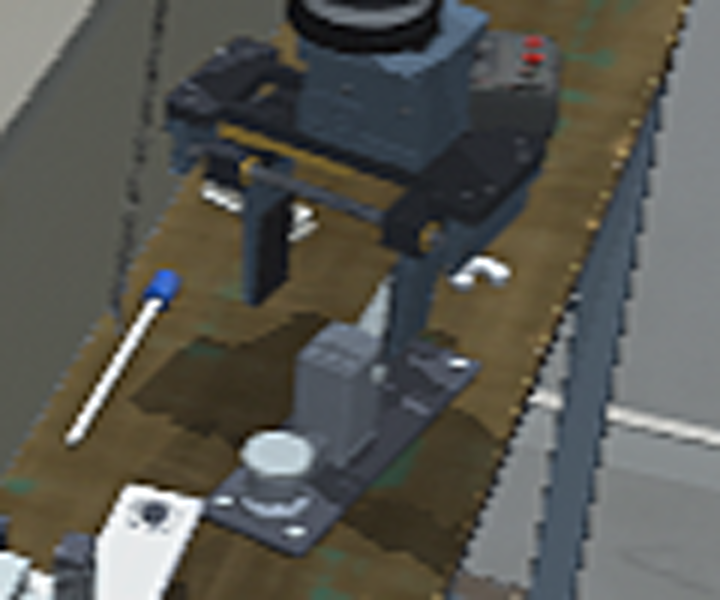

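arm_command(series=[0,-0.005,-0.052,0,0,0,0,0,-0.052,0,0,0,0,0,-0.052,0,0,0,0,0,0,0,0,0,0,0,0,0,0,0])

```text
time_s: 11.08
ee_pos: [465.4, -286.3, 47.3]
ee_rot: [-180.0, -0.0, 76.6]
force: [0.7, -1.2, 0.0]
gripper_width: 73.2
```

arm_command(series=[0,0,0,0,0,0,0,0,0,0,0,0,0,0,0,0,0,0,0,0,0,0,0,0,0,0,0,0,0,0,0,0,0,0,0,0], hand=0, newtons=40)

```text
time_s: 11.58
ee_pos: [465.2, -287.0, 47.3]
ee_rot: [-180.0, 0.0, 76.6]
force: [-7.1, 0.6, 6.3]
gripper_width: 35.9
```

```bash
python3 -c "
from h import *
wsnap('w13')"
```

```text
w13 [ 465.2 -287.    47.3] [-1.7999e+02  1.0000e-02  7.6570e+01] 11.5833 [-7.12  0.64  6.35]
```

View pics/w13.png

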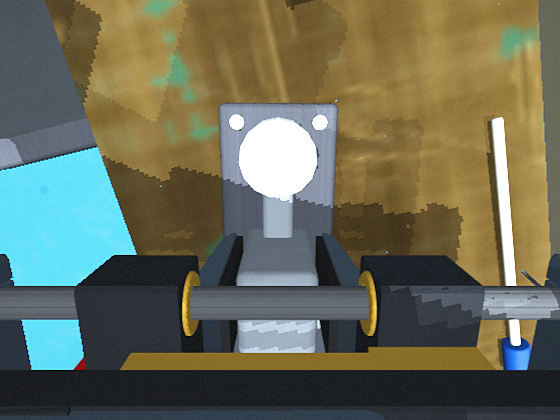

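arm_command(series=[0,0,0,0,0,0,0,0,0,0,0,0])

```text
time_s: 11.8
ee_pos: [464.5, -286.8, 47.2]
ee_rot: [-179.9, -0.0, 76.6]
force: [-4.2, 0.3, 5.7]
gripper_width: 34.0
```

```bash
python3 -c "
from h import *
w=wsnap('w14'); print(plane(w,278,157,42),env.state()['ee_pos'])"
```

```text
w14 [ 464.5 -286.8   47.2] [-1.799e+02 -1.000e-02  7.656e+01] 11.8 [-4.17  0.27  5.72]
[ 477.09894374 -232.83620179   42.        ] [ 464.4772172  -286.83639936   47.24364625]
```

arm_command(series=[0,0,0.008,0,0,0,0,0,0,0,0,0,0.011,0.031,0,0,0,0,0.022,0.062,0,0,0,0,0.022,0.062,0,0,0,0,0.022,0.062,0,0,0,0,0.011,0.031,0,0,0,0,0,0,0,0,0,0,0,0,0,0,0,0])

```text
time_s: 12.6
ee_pos: [500.6, -187.0, 49.7]
ee_rot: [-180.0, 0.0, 76.7]
force: [-0.2, 0.4, -7.7]
gripper_width: 34.0
```

```bash
python3 -c "
from h import *
wsnap('w15');snap('side','s15.png'); crop('s15.png','s15c.png',260,130,410,260,5)
snap('scene','c15.png'); crop('c15.png','c15c.png',230,130,340,240,6)"
```

```text
w15 [ 500.6 -187.    49.7] [-1.7996e+02  2.0000e-02  7.6700e+01] 12.6 [-0.23  0.38 -7.71]
```

View pics/w15.png

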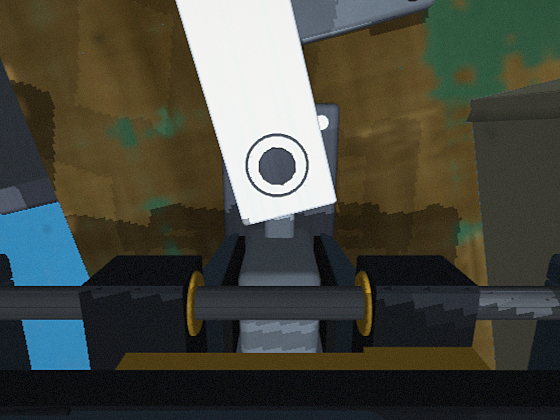

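View pics/s15c.png

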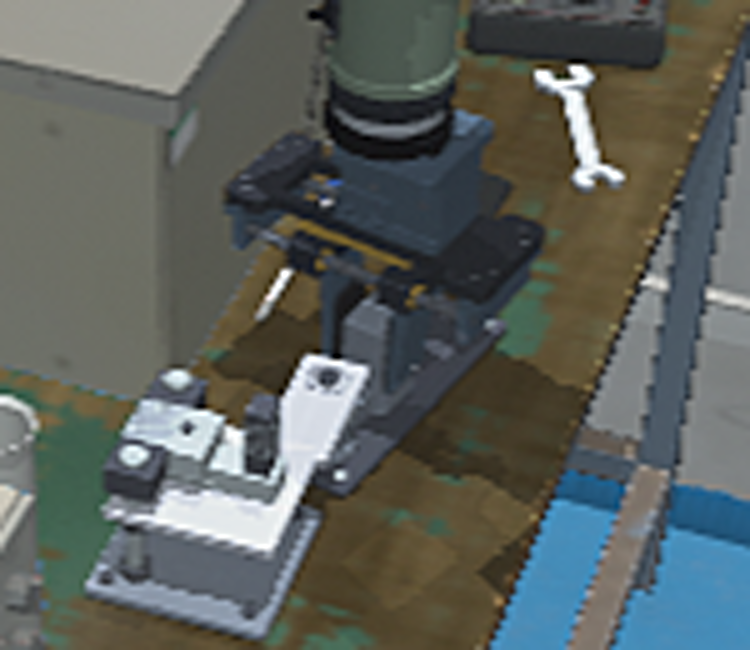

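View pics/c15c.png

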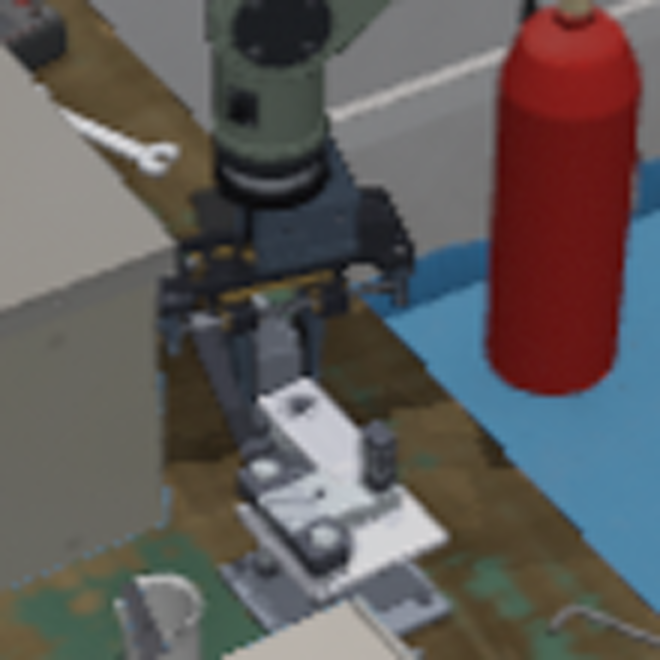

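```bash
python3 -c "
from h import *
crop('w15.png','w15c.png',200,90,360,240,5);crop('w14.png','w14c.png',200,90,360,240,5)
w=ld('w15'); print('bolt',plane(w,277,165,68.5),'saddle',plane(w,278,157,44.5))"
```

```text
bolt [ 512.65057457 -133.44481036   68.5       ] saddle [ 513.13438494 -132.95739331   44.5       ]
```

View pics/w15c.png

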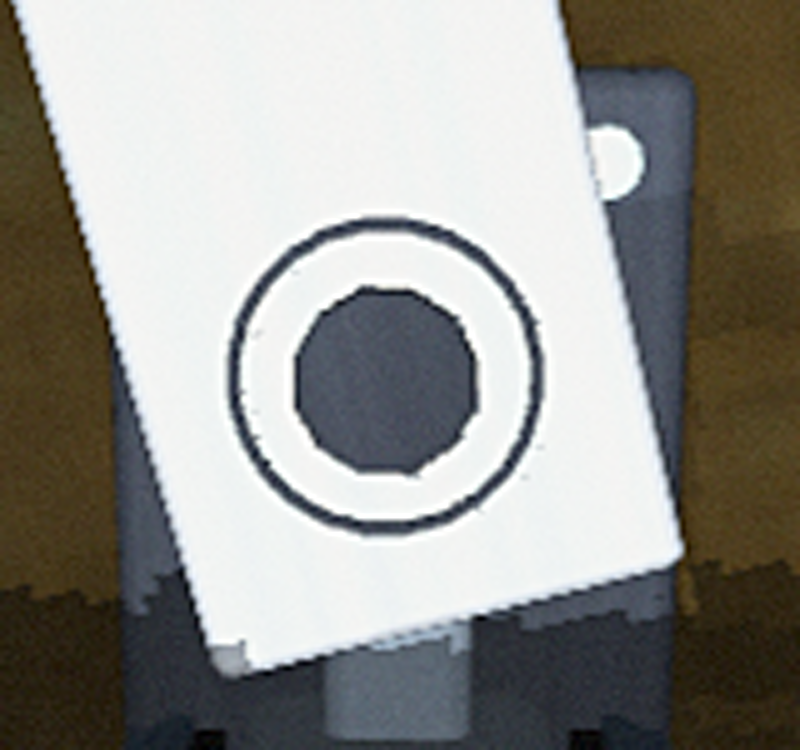

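View pics/w14c.png

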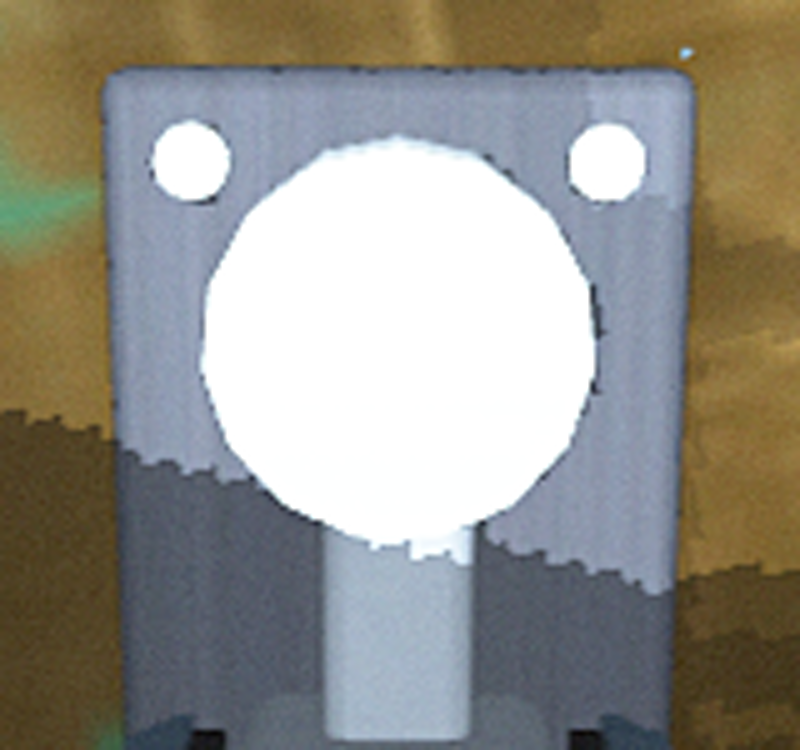

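arm_command(series=[0,0,-0.004,0,0,0,0,0,-0.003,0,0,0,0,0,0,0,0,0,0,0,0,0,0,0])

```text
time_s: 13.08
ee_pos: [500.4, -188.2, 47.3]
ee_rot: [-180.0, -0.0, 76.5]
force: [-0.9, 0.7, -6.3]
gripper_width: 33.7
```

arm_command(series=[0,0,-0.0025,0,0,0,0,0,0,0,0,0,0,0,0,0,0,0])

```text
time_s: 13.33
ee_pos: [500.4, -188.2, 47.2]
ee_rot: [180.0, 0.0, 76.6]
force: [-2.7, -1.4, 4.3]
gripper_width: 33.8
```

Jack is on the table (force turned to +4 N). Release and rise.

arm_command(series=[0,0,0,0,0,0,0,0,0,0,0,0,0,0,0,0,0,0,0,0,0,0,0,0,0,0,0,0,0,0], hand=0.8)

```text
time_s: 13.75
ee_pos: [500.9, -187.8, 46.4]
ee_rot: [180.0, 0.0, 76.6]
force: [0.1, 0.0, 0.2]
gripper_width: 64.0
```

arm_command(series=[0,0,0.04,0,0,0,0,0,0.08,0,0,0,0,0,0.08,0,0,0,0,0,0.08,0,0,0,0,0,0,0,0,0,0,0,0,0,0,0])

```text
time_s: 14.25
ee_pos: [501.8, -188.2, 160.3]
ee_rot: [179.7, 0.0, 76.6]
force: [0.3, -0.6, 0.1]
gripper_width: 73.0
```

```bash
python3 -c "
from h import *
wsnap('w16');snap('side','s16.png'); crop('s16.png','s16c.png',260,130,410,260,5)"
```

```text
w16 [ 501.8 -188.2  160.3] [1.7971e+02 4.0000e-02 7.6580e+01] 14.25 [ 0.29 -0.55  0.14]
```

View pics/w16.png

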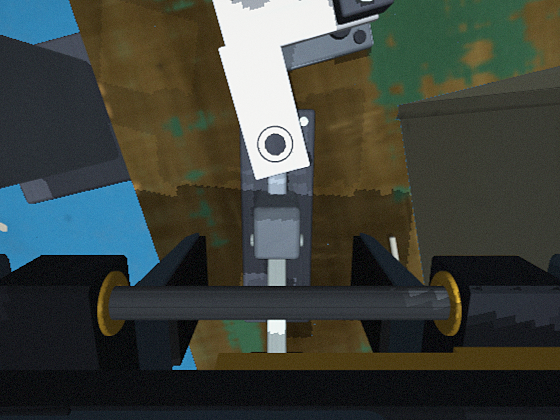

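View pics/s16c.png

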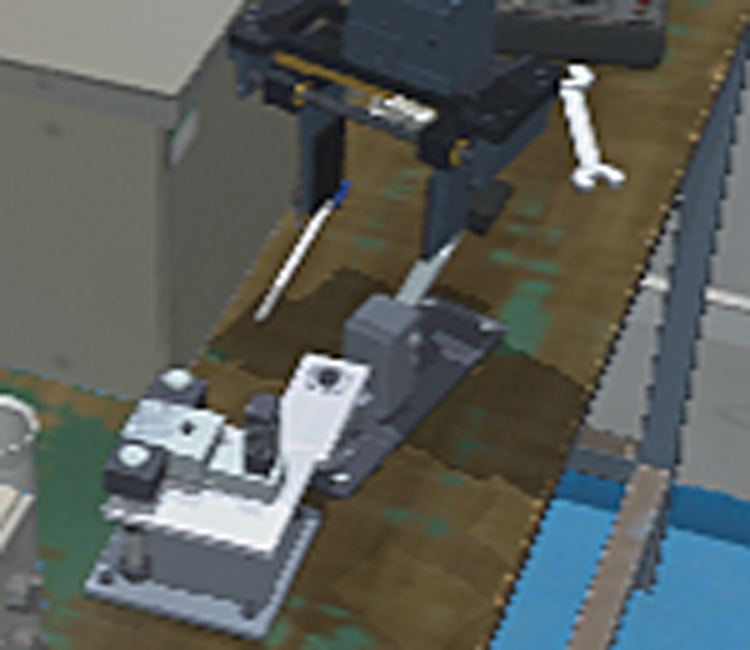

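```bash
python3 -c "
from h import *
crop('w16.png','w16c.png',220,90,330,190,7)
crop('w16.png','w16d.png',220,180,330,280,7)"
```

```text
(no output)
```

View pics/w16c.png

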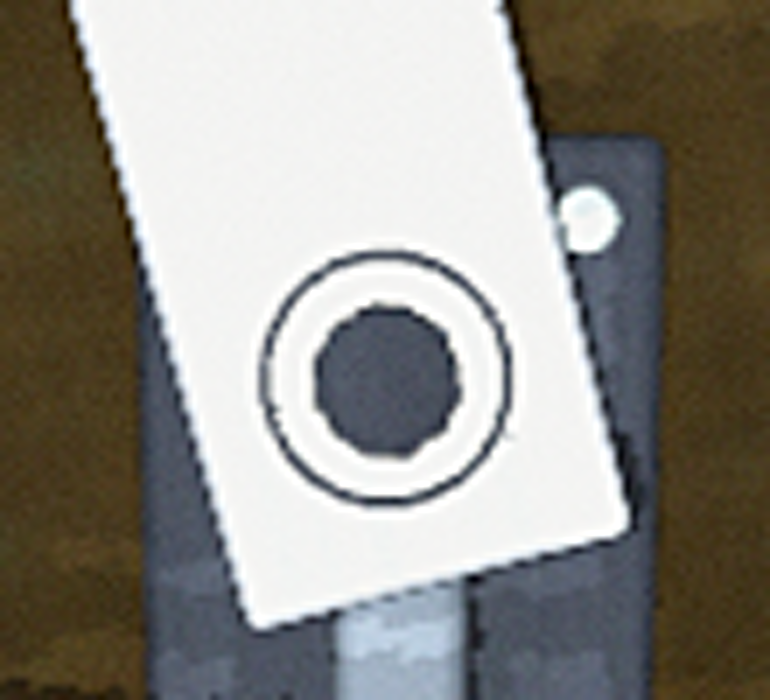

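View pics/w16d.png

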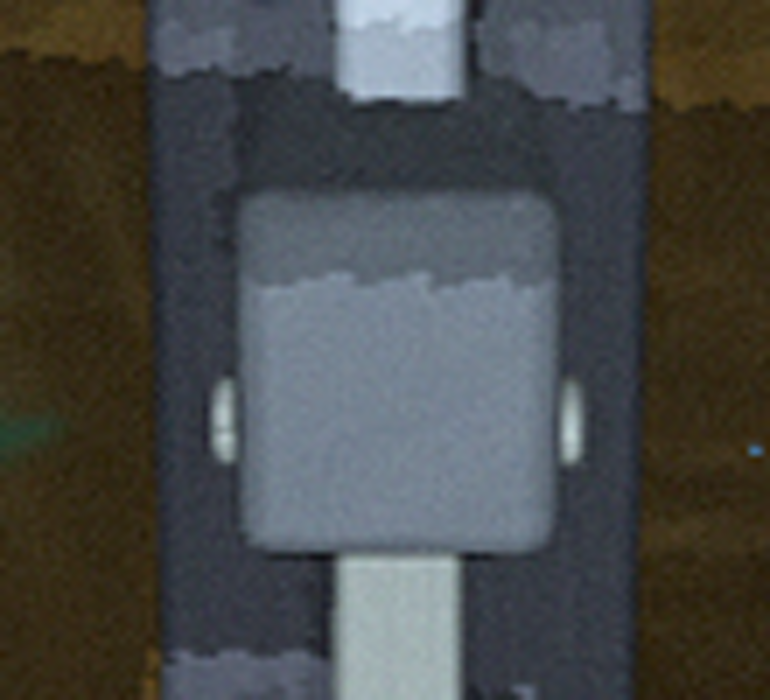

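```bash
python3 -c "
from h import *
w=ld('w16');a=ld('w14')
b=plane(w,276.9,232.7,73); th=np.radians(76.5); print('block',b,'saddle',b[:2]+62*np.array([np.cos(th),np.sin(th)]))
rel=plane(a,279.8,157.8,42)-plane(a,321.6,122.4,8); print('saddle via spot',plane(w,304,121.4,8)+rel); print('bolt',plane(w,275.3,144.3,68.5))
print('pad', b[:2]-102*np.array([np.cos(th),np.sin(th)]))
"
```

```text
block [ 499.64264146 -194.61395789   73.        ] saddle [ 514.11625402 -134.32702282]
saddle via spot [ 514.32910596 -135.14966152   42.        ]
bolt [ 512.96396197 -134.29478968   68.5       ]
pad [ 475.83121434 -293.79568977]
```

arm_command(series=[-0.0153,-0.062,0,0,0,0,-0.0153,-0.062,0,0,0,0,-0.0153,-0.062,0,0,0,0,-0.0153,-0.062,0,0,0,0,0,0,0,0,0,0,0,0,0,0,0,0,0,0,0,0,0,0,0,0,0,0,0,0], hand=0, newtons=40)

```text
time_s: 15.02
ee_pos: [475.9, -285.9, 157.5]
ee_rot: [-179.9, -0.1, 76.6]
force: [-0.3, 0.9, -0.1]
gripper_width: 22.5
```

```bash
python3 -c "
from h import *
wsnap('w17');snap('side','s17.png'); crop('s17.png','s17c.png',300,100,420,200,6)
"
```

```text
w17 [ 475.9 -285.9  157.5] [-1.7991e+02 -5.0000e-02  7.6610e+01] 15.0167 [-0.26  0.86 -0.06]
```

View pics/w17.png

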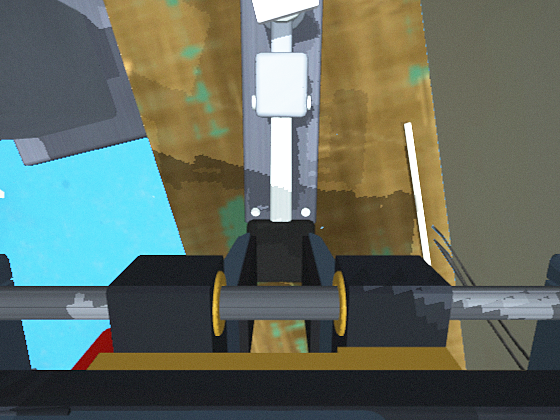

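View pics/s17c.png

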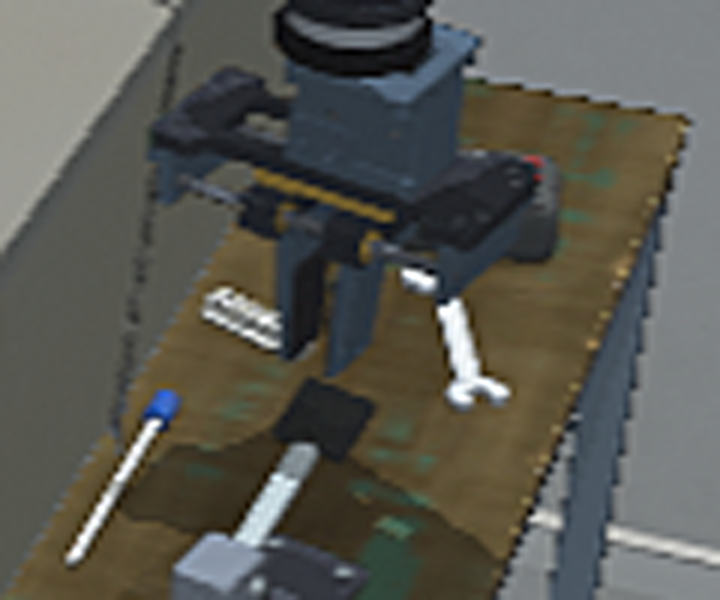

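arm_command(series=[0,0,0,0,0,0,0,0,0,0,0,0,0,0,0,0,0,0,0,0,0,0,0,0,0,0,-0.04,0,0,0,0,0,-0.04,0,0,0,0,0,0,0,0,0,0,0,0,0,0,0])

```text
time_s: 15.78
ee_pos: [475.7, -286.8, 126.0]
ee_rot: [-179.9, -0.0, 76.6]
force: [-0.1, 0.3, -0.1]
gripper_width: 0.4
```

arm_command(series=[0,0,-0.01,0,0,0,0,0,-0.01,0,0,0,0,0,0,0,0,0])

```text
time_s: 16.03
ee_pos: [476.6, -287.3, 118.6]
ee_rot: [179.9, 0.0, 76.6]
force: [0.2, 0.2, 2.2]
gripper_width: 0.6
```

arm_command(series=[-0.0009,-0.004,-0.0125,0,0,0,-0.0009,-0.004,-0.0125,0,0,0,-0.0009,-0.004,-0.0125,0,0,0,0,0,0,0,0,0])

```text
time_s: 16.37
ee_pos: [474.9, -292.2, 102.5]
ee_rot: [-180.0, -0.0, 76.6]
force: [1.0, -0.6, 2.7]
gripper_width: 0.6
```

arm_command(series=[-0.0006,-0.003,-0.01,0,0,0,-0.0006,-0.003,-0.01,0,0,0,0,0,0,0,0,0,0,0,0,0,0,0])

```text
time_s: 16.7
ee_pos: [474.6, -294.4, 95.5]
ee_rot: [180.0, 0.0, 76.6]
force: [-0.8, -0.4, 4.3]
gripper_width: 0.3
```

```bash
python3 -c "
from h import *
wsnap('w18');snap('side','s18.png'); crop('s18.png','s18c.png',260,130,410,260,5)
"
```

```text
w18 [ 474.6 -294.4   95.5] [179.99   0.    76.56] 16.7 [-0.83 -0.45  4.34]
```

View pics/w18.png

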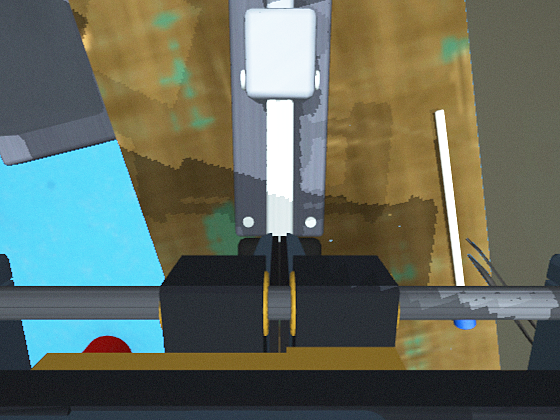

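View pics/s18c.png

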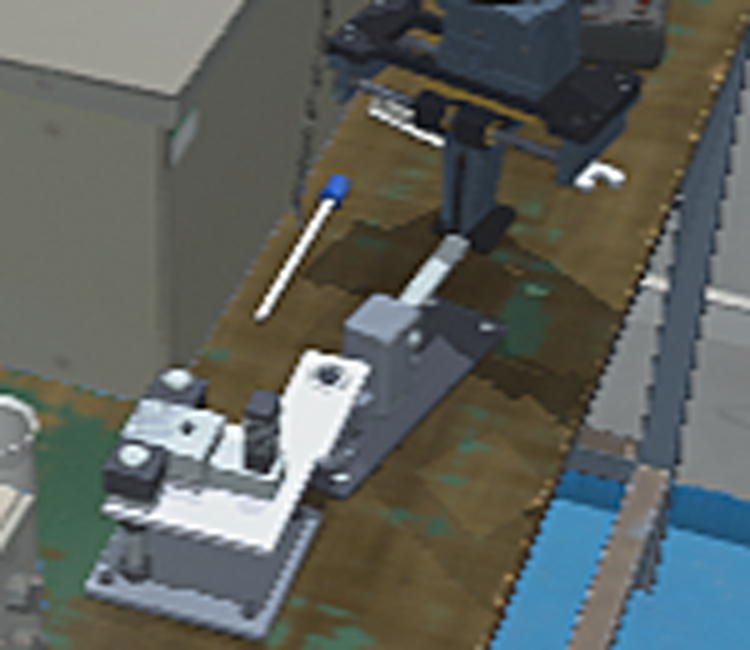

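arm_command(series=[-0.0006,-0.0025,-0.01,0,0,0,-0.0003,-0.001,-0.005,0,0,0,0,0,0,0,0,0,0,0,0,0,0,0])

```text
time_s: 17.13
ee_pos: [474.3, -295.7, 89.7]
ee_rot: [180.0, 0.0, 76.6]
force: [-1.3, -0.5, 5.9]
gripper_width: 0.4
```

arm_command(series=[0,-0.001,-0.005,0,0,0,0,0,0,0,0,0,0,0,0,0,0,0])

```text
time_s: 17.38
ee_pos: [474.2, -296.1, 87.8]
ee_rot: [180.0, 0.0, 76.6]
force: [-1.3, 0.0, 3.6]
gripper_width: 0.4
```

arm_command(series=[0,-0.001,-0.005,0,0,0,0,0,0,0,0,0,0,0,0,0,0,0])

```text
time_s: 17.63
ee_pos: [474.1, -296.5, 85.8]
ee_rot: [180.0, 0.0, 76.6]
force: [0.4, -0.9, 5.9]
gripper_width: 0.3
```

arm_command(series=[0,-0.0005,-0.004,0,0,0,0,0,0,0,0,0,0,0,0,0,0,0])

```text
time_s: 17.88
ee_pos: [474.1, -296.7, 84.2]
ee_rot: [180.0, 0.0, 76.6]
force: [-0.9, -0.1, 5.4]
gripper_width: 0.4
```

arm_command(series=[0,-0.0005,-0.004,0,0,0,0,0,0,0,0,0,0,0,0,0,0,0])

```text
time_s: 18.13
ee_pos: [474.1, -296.9, 83.4]
ee_rot: [180.0, 0.0, 76.6]
force: [-2.5, 0.9, 10.5]
gripper_width: 0.6
```

arm_command(series=[0,0,-0.003,0,0,0,0,0,0,0,0,0,0,0,0,0,0,0])

```text
time_s: 18.38
ee_pos: [474.1, -297.0, 82.8]
ee_rot: [180.0, 0.0, 76.6]
force: [-3.1, 1.9, 13.8]
gripper_width: 0.1
```

arm_command(series=[0,0,0,0,0,0,0,0,0,0,0,0,0,0,0,0,0,0,0,0,0,0,0,0,0,0,0,0,0,0,0,0,0,0,0,0])

```text
time_s: 18.88
ee_pos: [474.1, -297.0, 82.8]
ee_rot: [180.0, 0.0, 76.6]
force: [-3.8, -0.3, 14.0]
gripper_width: 0.6
```

```bash
python3 -c "
from h import *
wsnap('w19');snap('side','s19.png'); crop('s19.png','s19c.png',265,190,345,260,9)
crop('s18.png','s18d.png',265,190,345,260,9)
s=ld('side0')
snap('scene','c19.png'); crop('c19.png','c19c.png',230,170,330,250,8)
"
```

```text
w19 [ 474.1 -297.    82.8] [1.7996e+02 3.0000e-02 7.6570e+01] 18.8833 [-3.75 -0.25 14.01]
```

View pics/s19c.png

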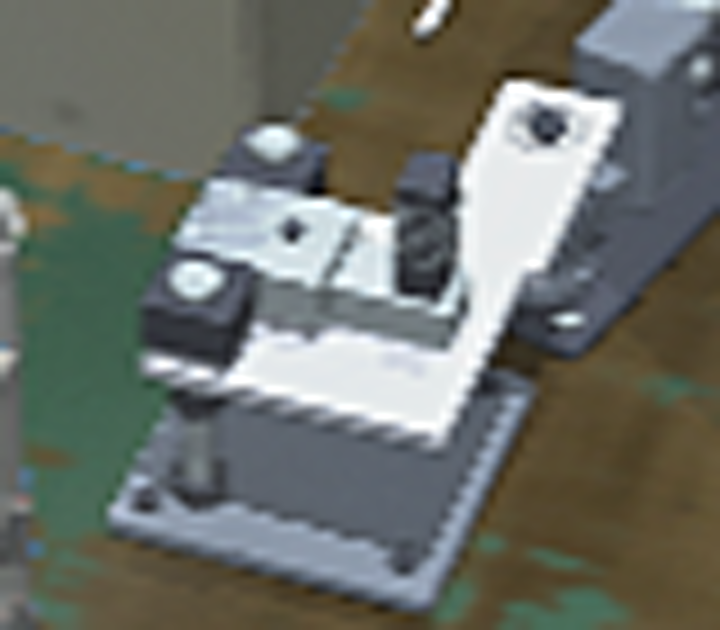

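View pics/s18d.png

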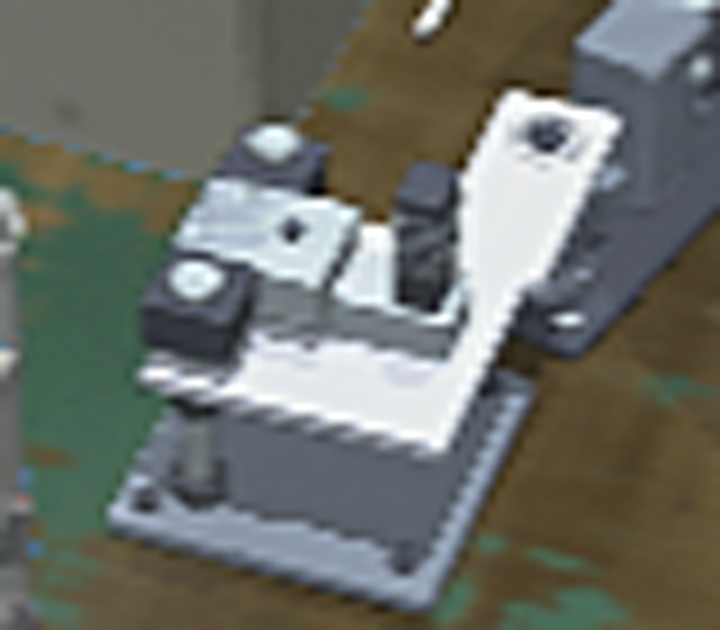

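View pics/c19c.png

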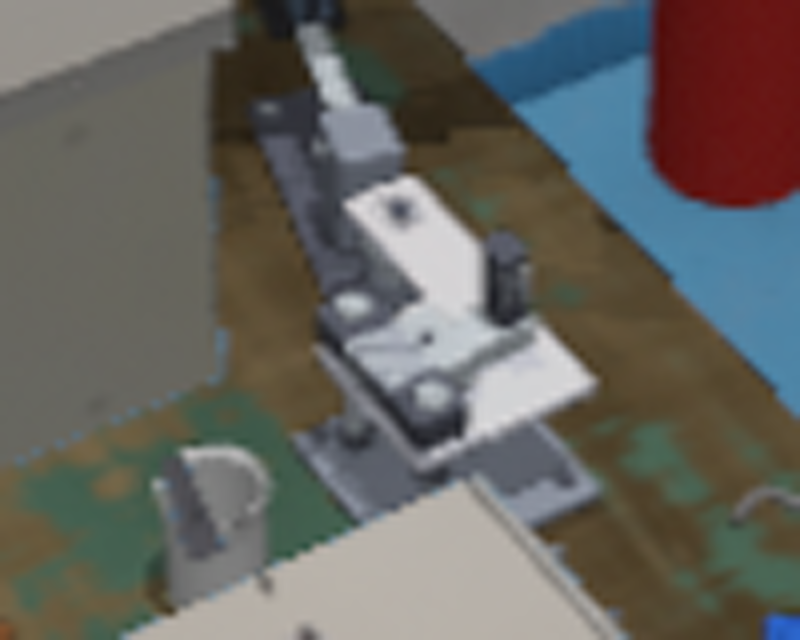

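View pics/w19.png

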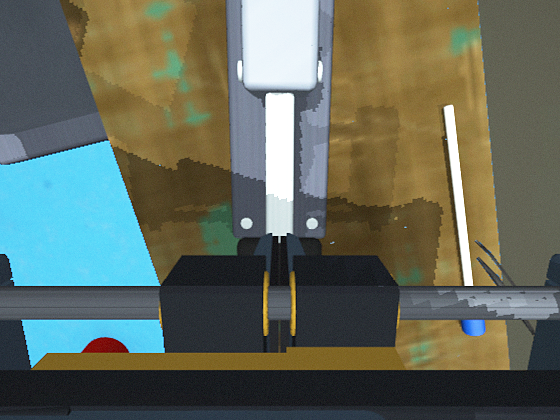

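```bash
python3 -c "
from h import *
print(env.job_done()); s=env.state(); print(s['time_s'],s['ee_pos'],s['force'])"
```

```text
the job is handed in; nothing more can be done
None
the job is handed in; nothing more can be done
```

I finished both stages and handed the job in while still pressing the handle, at about 19 s of the 64 s. No verdict was reported, so this rests on my own last checks.

- **Gauge:** I slid the steel gauge into the gap until the shoulder met the contact, felt as about 4 N against the push. I then lowered it onto the plate and let go. The wrist and side views show it straight, with the shoulder against the contact face and the blade within about 1 mm of the middle.
- **Jack:** I set it down with its saddle about 1.5 mm from the lift point, measured two ways. Its base was on the table and the plate was still down when I let go.
- **Handle:** I pressed it with closed fingers. The push stayed at 4–6 N while the plate rose, then stiffened to a steady 14 N with the fingertips at about 72 mm, the height given for a pinched gauge. The last side view shows the plate and gauge raised and the jack still in place.
- **Bystanders:** I never went near the hex key, thermometer or switch, and the last pictures show no sign that the hex key or thermometer moved. I did not look at the switch again after picking up the gauge.

Two things are less certain:

- **Measurement spread:** camera heights came out 1–3 mm lower than the text gives, and the tool position read up to 3 mm off the commanded one. I corrected from pictures and felt contact.
- **Not measured directly:** I inferred the pinch force on the gauge and the exact lift from the handle force and height.

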